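# Load the pastry warmer and switch on its heat

## Robot

A 7-joint arm with a two-finger parallel gripper is mounted at the origin on the work surface. World frame = base frame: x ahead of the robot, y to its left, z up, the work surface at z = 0. Lengths are in m, angles in rad, forces in N, time in s.
With the tool pointing down it reaches from about 0.4 to 0.85 m from the base axis. Payload 10.4 kg.
Tool frame: the origin (TCP) lies midway between the tips of the shut fingers; the grasp point (between the pads) lies 19 mm behind it; z points along the fingers, y is the direction in which the jaws open and shut (so a half turn about z gives the same grasp; the last joint's range is limited). The gripper opens to 87 mm and grips with 3 to 60 N. Pads are 19 mm wide; open, the fingers measure 117 mm over their backs; the gripper's body (75 mm by 190 mm) begins 51 mm behind the grasp point.
Start: joints at [1.237, 0.332, -0.065, 1.46, 0.022, 1.35, -0.088], TCP at [0.191, -0.595, 0.223] pointing down, gripper open.
Joint ranges: [-2.6, 2.6], [-0.5, 2.12], [-1.47, 1.34], [0.16, 2.42], [-1.27, 4.41], [0.06, 2.06], [-2.6, 2.6]. Speed limits (rad/s): [2.22, 2.22, 2.79, 2.79, 3.14, 3.14, 3.14].

## Interface

Orientations are given as a unit quaternion [x, y, z, w].
In Python, from bench import r gives the robot as it stands.
- The arm moves only by the tool step_arm, never from a script. Its argument "increments" is a list of rows, each a list of 2 entries, a list of its own where there are three numbers: the shift along the tool's x, y, z in m, then the turn, a rotation vector about the tool's x, y, z in rad. A call has 1 to 5 rows; each row is the pose to reach, as a shift and turn from the pose measured when the call began, along the tool's axes at that moment; what a row does not reach only later rows make up. A row lasts 1/10 s, in which the tool goes at most 50 mm and 8.59 degrees, less where a joint would pass 70% of its speed; a pose out of reach is approached as far as the arm can. A call with a gripper value outside its range is refused whole. "hand" is the closure, from -1 (fully open) to 1 (shut), so that 0 is half open, set as the call begins (left out, the last holds). The fingers move at their own pace and stop on an object; "grip_force" is the grip in N (left out, the last holds). Time passes only in rows, so rows that repeat a pose let the fingers close. It gives the time, the measured TCP pose, the force and the opening at its end, in the units of the state.
- r.read_state(): the state, without advancing time (a new reading comes with each control period).
- r.camera(name): name is "scene" or "top" or "wrist"; returns a dict with "pixels" (384x512x3 uint8, blue, green, red), "camera_matrix" (3x3 intrinsics, pixels), "extrinsics" (4x4, takes a point from camera to world coordinates). Camera axes: x right, y up, looking along -z (the intrinsics and any distortion apply to the point x, -y, -z); pixel columns grow to the right and rows downward; lengths in m; the calibration is good to about 2 mm. A picture is of the moment at which its call begins. There is no depth.
- r.close_job(): hands the job in, once; it reports no verdict.
The state is a dict: "time": time; "joint_positions": joint angles; "joint_vel": joint speeds; "joint_torque": joint torques, N m; "ee_pos": TCP position; "eef_rot": TCP orientation; "ft_force": force on the tool from outside, world axes, zero at the start; "torque": the same for the moment, N m; "width": finger opening in m.
Only numpy, scipy, OpenCV 4.12 (cv2) and the standard library are available. Lean on these libraries where they do the work, as an engineer would, in place of code of your own. Each camera call takes 0.05 s, during which the arm holds its last target.

## Task

Slide the tray of pastries under the low warmer, gently, until it has pushed the spring plate inside fully back and stays there. Then flip the warmer's heat switch, the one with the longer round ball-ended bat, over to its other side so that it snaps on. Leave the flat-bat light switch off, keep the pastries standing on the tray, and do not disturb the other things on the counter.

Things in the scene. Friction and masses are not known exactly. Their poses are not given: they have to be found in the camera images.
- warmer: Fixed low steel food warmer. Origin: on the counter under its centre; x points from its open mouth inward (the loading direction), y across, z up. Roof 200 (x) x 202 (y), underside 66 above the counter, top 102. The mouth is at x = -100. Legs 16 square at the corners and low side rails (24 tall) leave a lane 170 wide centred on y = 0.
- mouth (a point): Point on the counter in the middle of the warmer's mouth (100 in front of its origin); axes as the warmer's.
- tray: Loose aluminium tray, 0.35 to 0.65 kg, on the counter before the mouth, not quite in line with it. Origin: under the centre of its pan, on the counter; x points to the warmer. Pan 130 (x) x 150 (y), rim 24 tall. On its -x side two flat arms (35 either side of centre) carry an upright push plate, see push_plate. Sliding takes 2 to 8 N.
- push_plate (a point): Middle of the outer (-x) face of the tray's push plate, 135 from the tray's origin, 19 above the counter; axes as the tray's. Plate 110 wide, 8 thick, 2 to 36 above the counter. With the tray home it sticks out of the mouth only 20 to 60, too little for a gripper's body beside the roof: lean the tool back out of the mouth by 30 to 45 degrees.
- pastry_a: Pastry, 53 dia x 50 tall, 60 g, standing loose in the tray (its top 53 above the counter, 13 below the warmer's roof). Origin under its centre.
- pastry_b: Pastry, 53 dia x 50 tall, 60 g, standing loose in the tray (its top 53 above the counter, 13 below the warmer's roof). Origin under its centre.
- pastry_c: Pastry, 53 dia x 50 tall, 60 g, standing loose in the tray (its top 53 above the counter, 13 below the warmer's roof). Origin under its centre.
- stop_plate (a joint): Travel (m) of the spring plate that stops the tray inside the warmer: 0 free, 0.006 pushed fully back on a rigid stop (about 1 N of spring, then hard). 90 wide, 4 to 38 above the counter, centred in the lane. Its carriage is set to a different, unmeasured depth each time: the free face is anywhere from x = 34 to 74 in the warmer's frame. Feel for the hard stop.
- heat_box: Fixed heat switch box on the warmer's roof, 60 (x) x 50 (y) x 24 tall, on one side of the roof or the other (it may change places with the light switch; 100 apart across it). Origin: centre of its underside; axes nearly as the warmer's. The bat pivots 24 above the origin about the y axis.
- heat_bat_tip (a point): Centre of the ball (18 dia) at the end of the heat switch's round bat (10 dia), 60 from the pivot.
- heat_bat (a joint): Angle of the heat bat, rad: 0 = off, leaning 0.45 rad toward the mouth (-x); 0.9 = on, leaning 0.45 rad inward (+x); upright at 0.45. A spring snaps it to the nearer end; about 4 to 6 N pushed near the ball takes it past centre.
- light_box: Fixed light switch box, the same size, on the other side of the roof. Origin: centre of its underside.
- light_bat_tip (a point): End of the light switch's flat bat (blade 18 wide, 7 thick, 45 from the pivot).
- light_bat (a joint): Angle of the light bat, rad: 0 = off (toward the mouth), 0.9 = on. It is to stay off.
- jar: Bystander: glass jar, 70 dia x 100 tall, beside the warmer. Leave alone.
- cup: Bystander: white mug, 80 dia x 90 tall, beside the tray's lane. Leave alone.
- tin: Bystander: round tin, 74 dia x 110 tall, on the robot's side of the warmer. Leave alone.
- spatula: Bystander: spatula 200 long, lying flat. Leave alone.
- bowl: Bystander: steel bowl, 120 dia x 50 tall. Leave alone.
- carton: Bystander: cardboard box 90 x 140 x 60. Leave alone.
- pastry_d: Bystander: a single pastry, 53 dia x 50 tall, lying away from the tray. Leave alone.
Things that resemble listed ones, but are neither listed nor needed, are in the scene too. What is shaped like the pastry_c but pink is not meant.

How it is judged:
By the outcome, as a careful person would: the job done as asked, in the order asked, and still so for the second after the job is handed in, with the robot touching nothing.
It also fails if it takes over 51 s, if anything falls off the work surface, if the arm or the gripper's body presses on something with over 40 N, if the wrist force passes 120 N, or if a joint passes its speed limit or range.

## Working session

There is one attempt and no reset: what is moved stays moved. The work goes in short steps, Python scripts to look and compute and a tool call to move; the robot and the scene stay as the last step left them, time stands still between calls to the robot, and variables do not carry over. Pictures are saved under pics/ and viewed, and the job is handed in when it is done.

Besides the shell and the picture viewer there is one more tool, called after "Call:" in YAML: its name, and indented under it one key for each argument. step_arm: Moves the arm, as the interface text tells. Its arguments: {"type":"object","properties":{"increments":{"type":"array"},"hand":{"type":"number"},"grip_force":{"type":"number"}},"required":["increments"]}

```bash
ls; mkdir -p pics; python3 - <<'E'
from bench import r
import cv2,numpy as np,pickle
d={}
for n in("scene","top","wrist"):
    c=r.camera(n);d[n]=c
    cv2.imwrite(f"pics/{n}0.png",c["pixels"]);print(n,c["camera_matrix"].round(1).tolist(),c["extrinsics"].round(3).tolist(),[k for k in c])
pickle.dump(d,open("c0.pkl","wb"))
print(r.read_state())
E
```

```text
pics
scene [[389.3, 0.0, 260.5], [0.0, 389.3, 191.0], [0.0, 0.0, 1.0]] [[-0.265, -0.541, 0.799, 1.493], [0.964, -0.151, 0.218, 0.289], [0.002, 0.828, 0.561, 0.784], [0.0, 0.0, 0.0, 1.0]] ['pixels', 'camera_matrix', 'extrinsics']
top [[377.5, 0.0, 255.3], [0.0, 377.5, 193.6], [0.0, 0.0, 1.0]] [[0.019, 0.993, -0.119, 0.407], [-1.0, 0.019, 0.0, 0.048], [0.002, 0.119, 0.993, 1.296], [0.0, 0.0, 0.0, 1.0]] ['pixels', 'camera_matrix', 'extrinsics']
wrist [[330.4, 0.0, 257.9], [0.0, 330.4, 198.8], [0.0, 0.0, 1.0]] [[0.305, 0.908, 0.286, 0.269], [-0.952, 0.291, 0.091, -0.57], [-0.001, -0.3, 0.954, 0.384], [0.0, 0.0, 0.0, 1.0]] ['pixels', 'camera_matrix', 'extrinsics']
{'time': 0.15, 'joint_positions': array([ 1.23736388,  0.33271376, -0.06470967,  1.46071917,  0.02158996,
        1.34990017, -0.08850681]), 'joint_vel': array([ 0.00127138, -0.00396324, -0.00018964, -0.00313348, -0.00076743,
       -0.00097718, -0.00047648]), 'joint_torque': array([ 3.54773438e-04, -6.23632050e+01,  2.42163590e-02, -3.90141678e+01,
       -6.14334620e-02,  3.71373212e-02,  1.47256117e-05]), 'ee_pos': array([ 0.19108018, -0.59477878,  0.22195877]), 'eef_rot': array([ 9.87945782e-01,  1.54799411e-01, -9.63290658e-05, -5.13881126e-04]), 'ft_force': array([-0.26021318, -0.49746848, -0.25356208]), 'torque': array([-0.06471965, -0.00681889, -0.03020689]), 'width': 0.08715590974860628}
```

View pics/scene0.png

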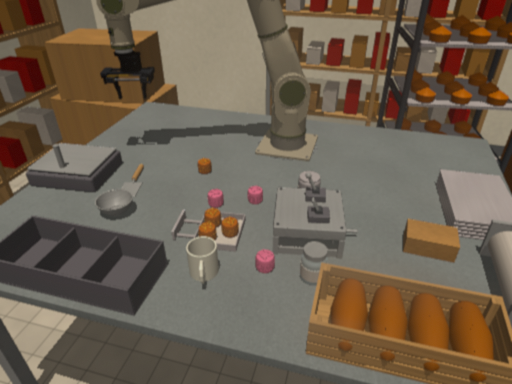

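View pics/top0.png

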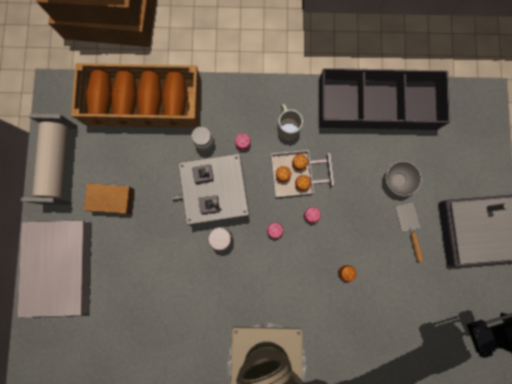

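View pics/wrist0.png

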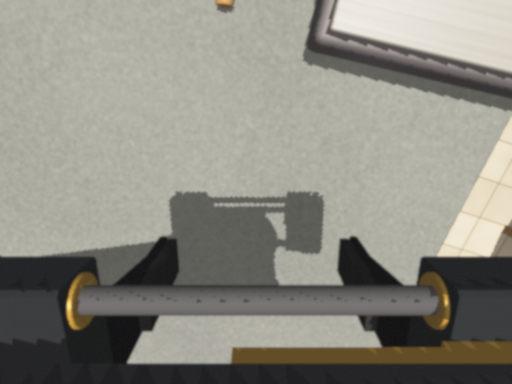

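```bash
cat > h.py <<'E'
import numpy as np,cv2
def ray(c,u,v):
    K=c["camera_matrix"];E=c["extrinsics"]
    d=np.array([(u-K[0,2])/K[0,0],-(v-K[1,2])/K[1,1],-1.]);return E[:3,3],E[:3,:3]@d
def onz(c,u,v,z):
    o,d=ray(c,u,v);return o+d*(z-o[2])/d[2]
def proj(c,p):
    E=c["extrinsics"];q=E[:3,:3].T@(np.array(p)-E[:3,3]);K=c["camera_matrix"]
    return np.array([K[0,2]+K[0,0]*q[0]/-q[2],K[1,2]-K[1,1]*q[1]/-q[2]])
def tri(c1,p1,c2,p2):
    o1,d1=ray(c1,*p1);o2,d2=ray(c2,*p2)
    s=np.linalg.lstsq(np.c_[d1,-d2],o2-o1,rcond=None)[0];a=o1+s[0]*d1;b=o2+s[1]*d2
    return (a+b)/2,np.linalg.norm(a-b)
E
python3 - <<'E'
import pickle,cv2
d=pickle.load(open("c0.pkl","rb"))
a=d["top"]["pixels"][110:260,165:345];cv2.imwrite("pics/topc.png",cv2.resize(a,(720,600),interpolation=cv2.INTER_CUBIC))
a=d["scene"]["pixels"][150:290,165:365];cv2.imwrite("pics/scenec.png",cv2.resize(a,(800,560),interpolation=cv2.INTER_CUBIC))
E
```

```text
(no output)
```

View pics/topc.png

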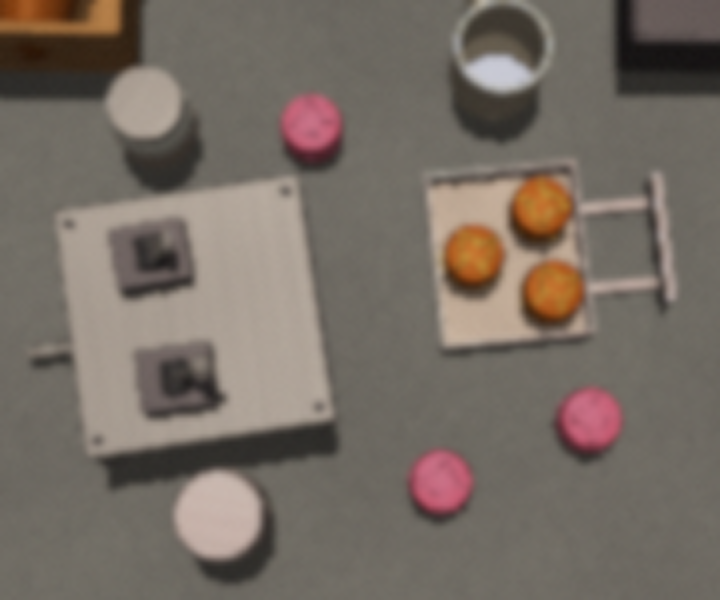

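View pics/scenec.png

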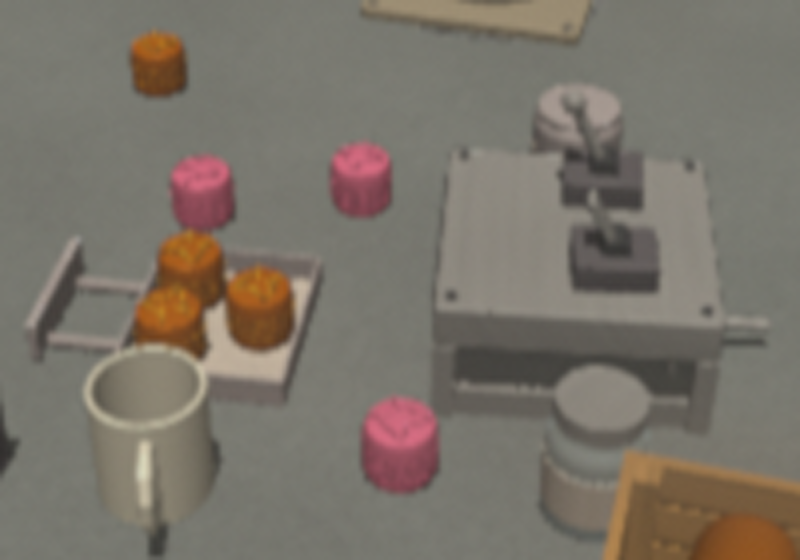

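```bash
python3 - <<'E'
import pickle,numpy as np
from h import *
d=pickle.load(open("c0.pkl","rb"));t=d["top"];s=d["scene"]
T=lambda u,v:(165+u/4-.4,110+v/4-.4)
S=lambda u,v:(165+u/4-.4,150+v/4-.4)
roof=np.array([onz(t,*T(*p),.102) for p in[(58,212),(298,178),(332,420),(91,456)]])
c=roof.mean(0);print("roof",roof.round(3).tolist(),c.round(4),[np.linalg.norm(roof[i]-roof[i-1]).round(4) for i in range(4)])
x=(roof[0]+roof[3]-roof[1]-roof[2]);x/=np.linalg.norm(x);y=(roof[0]+roof[1]-roof[2]-roof[3]);y/=np.linalg.norm(y);print("wx",x,"ang",np.degrees(np.arctan2(x[1],x[0])),np.degrees(np.arctan2(y[1],y[0])))
tr=np.array([onz(t,*T(*p),.024) for p in[(424,176),(576,161),(594,335),(442,351)]])
c2=tr.mean(0);x2=(tr[0]+tr[3]-tr[1]-tr[2]);x2/=np.linalg.norm(x2)
y2=(tr[0]+tr[1]-tr[2]-tr[3]);
print("tray",c2.round(4),[np.linalg.norm(tr[i]-tr[i-1]).round(4) for i in range(4)],np.degrees(np.arctan2(x2[1],x2[0])),np.degrees(np.arctan2(y2[1],y2[0])))
pl=np.array([onz(t,*T(*p),.036) for p in[(662,172),(676,298)]]);print("plate outer top",pl.round(4).tolist(),np.linalg.norm(pl[0]-pl[1]))
print("pred plate",c2-.135*x2)
# tray in warmer frame
wy=np.array([-x[1],x[0],0]);
for n,p in(("tray",c2),("plate",pl.mean(0))):
    q=p-c;print(n,q@x,q@wy)
for n,p,z in(("heatball",(575,102),0),("lightip",(593,198),0)):
    pass
print("heat tri",tri(t,T(222,400),s,S(575,102)),"light tri",tri(t,T(172,268),s,S(593,198)))
for p in[(136,350),(212,340),(222,405),(146,418)]:print("heatbox top",onz(t,*T(*p),.126))
for n,p,z in(("jar",(146,103),.1),("tin",(220,515),.11),("cup",(503,45),.09),("pd",0,0)):
    if p:print(n,onz(t,*T(*p),z))
for p in [(311,125),(441,482),(590,418),(542,206),(473,253),(553,290)]:print("pastry",onz(t,*T(*p),.05))
E
```

```text
roof [[0.645, 0.294, 0.102], [0.677, 0.102, 0.102], [0.482, 0.07, 0.102], [0.45, 0.26, 0.102]] [0.5634 0.1815 0.102 ] [np.float64(0.198), np.float64(0.1947), np.float64(0.1971), np.float64(0.192)]
wx [-0.16466558  0.98634945  0.        ] ang 99.4778078484985 9.615728525312315
tray [ 0.6307 -0.0762  0.024 ] [np.float64(0.1519), np.float64(0.1315), np.float64(0.1513), np.float64(0.1298)] 97.00777601324073 6.252572753627554
plate outer top [[0.7029, -0.2048, 0.036], [0.5947, -0.2161, 0.036]] 0.10878160022250934
pred plate [ 0.64716905 -0.21021305  0.024     ]
tray -0.2652714109198824 -0.02389898029067293
plate -0.40067202636723537 -0.01964235060119158
heat tri (array([0.4905076 , 0.15864055, 0.16372466]), np.float64(0.013289680212708245)) light tri (array([0.59299034, 0.19537655, 0.15186923]), np.float64(0.001696070366156547))
heatbox top [0.53215181 0.2236828  0.126     ]
heatbox top [0.54113641 0.16475418 0.126     ]
heatbox top [0.49054689 0.15543167 0.126     ]
heatbox top [0.47932914 0.21398438 0.126     ]
jar [0.73679125 0.22692664 0.1       ]
tin [0.40581276 0.15587801 0.11      ]
cup [ 0.79432684 -0.06353633  0.09      ]
pastry [0.73429627 0.09442668 0.05      ]
pastry [ 0.43614307 -0.01926936  0.05      ]
pastry [ 0.49110635 -0.14161289  0.05      ]
pastry [ 0.66847876 -0.10108951  0.05      ]
pastry [ 0.62734095 -0.04357003  0.05      ]
pastry [ 0.59735709 -0.11061947  0.05      ]
```

```bash
cat >> h.py <<'E'
from scipy.spatial.transform import Rotation as Ro
def tool(az,lean=0):
    """tool x toward azimuth az(deg), z down; then lean about tool y"""
    a=np.radians(az);x=np.array([np.cos(a),np.sin(a),0]);z=np.array([0,0,-1.]);y=np.cross(z,x)
    return Ro.from_matrix(np.c_[x,y,z])*Ro.from_rotvec([0,np.radians(lean),0])
def plan(st,p,R,vmax=.05,wmax=8.5):
    R0=Ro.from_quat(st["eef_rot"]);d=R0.inv().apply(np.array(p)-st["ee_pos"]);w=(R0.inv()*R).as_rotvec()
    n=int(np.ceil(max(np.linalg.norm(d)/vmax,np.degrees(np.linalg.norm(w))/wmax,1)))
    print("now",st["ee_pos"].round(4),"t",round(st["time"],2),"total",d.round(4).tolist(),w.round(4).tolist(),"rows",n)
    for k in range(1,min(n,5)+1):print([(d*k/n).round(4).tolist(),(w*k/n).round(4).tolist()])
E
python3 - <<'E'
from bench import r
from h import *
plan(r.read_state(),[.648,-.2065,.16],tool(6.4))
E
```

```text
now [ 0.1911 -0.5948  0.222 ] t 0.15 total [0.5538, -0.2298, 0.0622] [-0.001, 0.0001, 0.1991] rows 13
[[0.0426, -0.0177, 0.0048], [-0.0001, 0.0, 0.0153]]
[[0.0852, -0.0354, 0.0096], [-0.0002, 0.0, 0.0306]]
[[0.1278, -0.053, 0.0143], [-0.0002, 0.0, 0.046]]
[[0.1704, -0.0707, 0.0191], [-0.0003, 0.0, 0.0613]]
[[0.213, -0.0884, 0.0239], [-0.0004, 0.0001, 0.0766]]
```

What could be mistaken:
- **Tray:** the candidates are the aluminium pan with three orange pastries at top px (291,173), the dark bin at (384,98) and the right-hand grill at (480,230). I choose (291,173), the pan with arms and a push plate at (330,170).
- **Heat switch:** the candidates are top px (210,205), which is scene (310,190) with a longer ball-ended bat, and top px (204,174), which is scene (316,212) with a short flat blade. I choose the robot-side one at (210,205).
- **Pink pastries:** those at (243,141), (275,230) and (312,215), and the lone orange one at (348,273), are not involved.

The crops above agree with these choices. I'm moving to hover over the push plate.

Call:
step_arm:
  increments:
    - [[0.043,-0.018,0.0],[0,0,0.015]]
    - [[0.085,-0.035,0.0],[0,0,0.03]]
    - [[0.128,-0.053,0.0],[0,0,0.046]]
    - [[0.17,-0.07,0.005],[0,0,0.061]]
    - [[0.213,-0.088,0.01],[0,0,0.077]]
  hand: -0.2
  grip_force: 10

```text
time: 0.65
ee_pos: [0.368, -0.4446, 0.2119]
eef_rot: [0.993, 0.116, -0.0, -0.0]
ft_force: [-0.2, -0.3, -0.6]
width: 0.0562
```

```bash
python3 - <<'E'
from bench import r
from h import *
plan(r.read_state(),[.648,-.2065,.16],tool(6.4))
E
```

```text
now [ 0.368  -0.4446  0.2119] t 0.65 total [0.3274, -0.167, 0.052] [-0.0007, 0.0002, 0.1211] rows 8
[[0.0409, -0.0209, 0.0065], [-0.0001, 0.0, 0.0151]]
[[0.0819, -0.0418, 0.013], [-0.0002, 0.0001, 0.0303]]
[[0.1228, -0.0626, 0.0195], [-0.0003, 0.0001, 0.0454]]
[[0.1637, -0.0835, 0.026], [-0.0004, 0.0001, 0.0606]]
[[0.2046, -0.1044, 0.0325], [-0.0005, 0.0001, 0.0757]]
```

Call:
step_arm:
  increments:
    - [[0.042,-0.022,0.005],[0,0,0.015]]
    - [[0.084,-0.044,0.01],[0,0,0.03]]
    - [[0.126,-0.066,0.015],[0,0,0.045]]
    - [[0.17,-0.088,0.022],[0,0,0.06]]
    - [[0.213,-0.11,0.03],[0,0,0.076]]

```text
time: 1.15
ee_pos: [0.5511, -0.287, 0.1818]
eef_rot: [0.997, 0.078, -0.0, -0.0]
ft_force: [-0.1, -1.7, 0.9]
width: 0.0521
```

```bash
python3 - <<'E'
from bench import r
from h import *
plan(r.read_state(),[.648,-.2065,.16],tool(6.4))
E
```

```text
now [ 0.5511 -0.287   0.1818] t 1.15 total [0.1083, -0.0644, 0.0218] [-0.0006, 0.0001, 0.0442] rows 3
[[0.0361, -0.0215, 0.0073], [-0.0002, 0.0, 0.0147]]
[[0.0722, -0.043, 0.0145], [-0.0004, 0.0001, 0.0295]]
[[0.1083, -0.0644, 0.0218], [-0.0006, 0.0001, 0.0442]]
```

Call:
step_arm:
  increments:
    - [[0.036,-0.0215,0.007],[0,0,0.015]]
    - [[0.072,-0.043,0.0145],[0,0,0.03]]
    - [[0.108,-0.0645,0.022],[0,0,0.044]]
    - [[0.108,-0.0645,0.022],[0,0,0.044]]

```text
time: 1.55
ee_pos: [0.6506, -0.1991, 0.1575]
eef_rot: [0.998, 0.06, -0.0, -0.003]
ft_force: [-0.8, 0.4, -0.1]
width: 0.0522
```

```bash
python3 - <<'E'
from bench import r
from h import *
import pickle
s=r.read_state()
plan(s,[.648,-.2065,.012],tool(6.4))
c=r.camera("wrist");cv2.imwrite("pics/w1.png",c["pixels"]);pickle.dump(c,open("w1.pkl","wb"))
for p in [(.7027,-.2008,.036),(.5941,-.2122,.036),(.648,-.2065,.036)]:print(proj(c,p).round(0))
E
```

```text
now [ 0.6506 -0.1991  0.1575] t 1.55 total [-0.0034, 0.0078, 0.1455] [-0.0054, 0.0006, 0.008] rows 3
[[-0.0011, 0.0026, 0.0485], [-0.0018, 0.0002, 0.0027]]
[[-0.0022, 0.0052, 0.097], [-0.0036, 0.0004, 0.0053]]
[[-0.0034, 0.0078, 0.1455], [-0.0054, 0.0006, 0.008]]
[267. 132.]
[264. 249.]
[266. 195.]
```

View pics/w1.png

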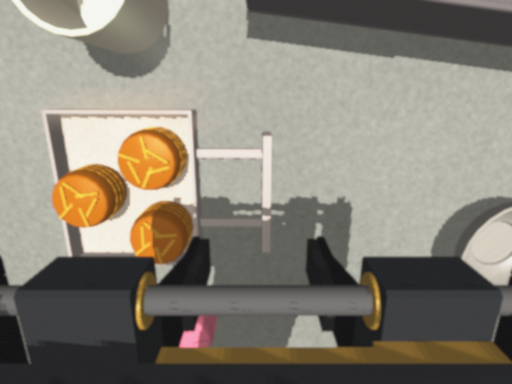

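The wrist view shows the plate running from (267,132) to (266,250), within about 2 px of my prediction. The fingers straddle it, so I'm descending and gripping.

Call:
step_arm:
  increments:
    - [[-0.002,0.005,0.04],[-0.003,0,0.004]]
    - [[-0.003,0.0078,0.08],[-0.005,0,0.008]]
    - [[-0.0034,0.0078,0.115],[-0.005,0,0.008]]
    - [[-0.0034,0.0078,0.136],[-0.005,0,0.008]]
    - [[-0.0034,0.0078,0.145],[-0.005,0,0.008]]

```text
time: 2.1
ee_pos: [0.6441, -0.2112, 0.0105]
eef_rot: [0.999, 0.054, -0.003, 0.001]
ft_force: [-0.6, -0.3, 0.1]
width: 0.0522
```

Call:
step_arm:
  increments:
    - [[0,0,0.0],[0,0,0]]
    - [[0,0,0],[0,0,0]]
    - [[0,0,0],[0,0,0]]
    - [[0,0,0],[0,0,0]]
    - [[0,0,0],[0,0,0]]
  hand: 1
  grip_force: 5

```text
time: 2.6
ee_pos: [0.6446, -0.2113, 0.0114]
eef_rot: [0.999, 0.054, -0.002, 0.001]
ft_force: [-0.1, 0.4, 0.0]
width: 0.0198
```

Call:
step_arm:
  increments:
    - [[0,0,0.0],[0,0,0]]
    - [[0,0,0],[0,0,0]]
    - [[0,0,0],[0,0,0]]
    - [[0,0,0],[0,0,0]]

```text
time: 3.0
ee_pos: [0.6446, -0.2101, 0.0115]
eef_rot: [0.999, 0.054, -0.002, 0.0]
ft_force: [-1.6, 5.6, 2.4]
width: 0.0081
```

Call:
step_arm:
  increments:
    - [[0,0,0.0],[0,0,0]]
    - [[0,0,0],[0,0,0]]
  grip_force: 45

```text
time: 3.2
ee_pos: [0.6446, -0.2101, 0.0115]
eef_rot: [0.999, 0.054, -0.002, 0.0]
ft_force: [-1.3, 2.2, 0.1]
width: 0.0079
```

```bash
python3 - <<'E'
from bench import r
from h import *
import pickle
s=r.read_state();print(s["width"],s["ft_force"],s["ee_pos"],tool(6.4).as_quat(),np.degrees(Ro.from_quat(s["eef_rot"]).as_euler('zyx')))
c=r.camera("top");cv2.imwrite("pics/t2.png",cv2.resize(c["pixels"][110:260,165:345],(720,600),interpolation=cv2.INTER_CUBIC));pickle.dump(c,open("t2.pkl","wb"))
E
```

```text
0.007929407766353076 [-1.31936028  2.21222875  0.10607437] [ 0.64455615 -0.21006446  0.01150769] [0.99844076 0.0558215  0.         0.        ] [ -6.2467881   -0.24572162 179.95453901]
```

View pics/t2.png

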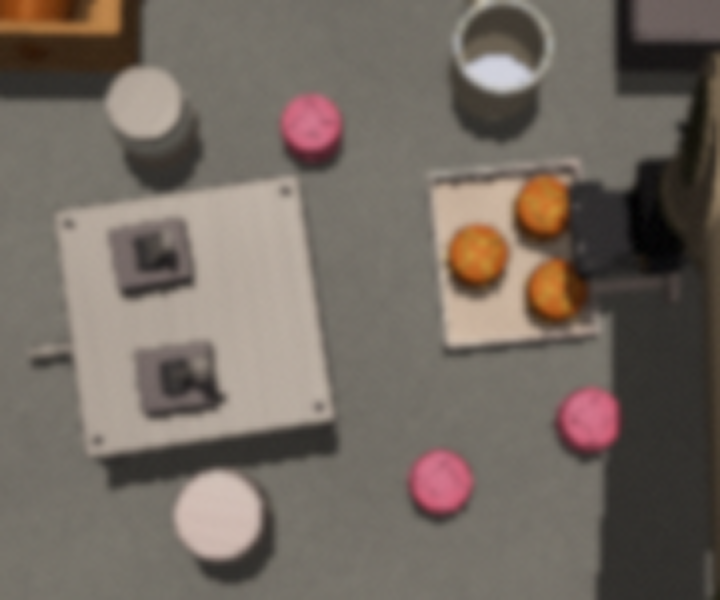

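```bash
cat >> h.py <<'E'
W=np.array([.5634,.1815]);wx=np.array([-.165,.9863]);wy=np.array([-.9863,-.165])
def wf(p):q=np.array(p)[:2]-W;return q@wx,q@wy
def wp(s,l,z):return np.r_[W+s*wx+l*wy,z]
def go(s,l,z,az,lean=0,vmax=.006,wmax=8.5):
    from bench import r
    st=r.read_state();R=Ro.from_quat(st["eef_rot"]);x=R.as_matrix()
    print("s,l",np.round(wf(st["ee_pos"]),4),"az",np.degrees(np.arctan2(x[1,0],x[0,0])).round(2),"F",st["ft_force"].round(1),"width",round(st["width"],4))
    plan(st,wp(s,l,z),tool(az,lean),vmax,wmax)
E
python3 -c "
from h import *
go(-.3695,-.0095,.0115,7.5)"
```

```text
s,l [-0.3996 -0.0154] az 6.24 F [-1.6  2.6  1.7] width 0.0076
now [ 0.6446 -0.2101  0.0115] t 3.25 total [-0.0076, -0.0297, 0.0] [0.0002, 0.0044, -0.022] rows 6
[[-0.0013, -0.005, 0.0], [0.0, 0.0007, -0.0037]]
[[-0.0025, -0.0099, 0.0], [0.0001, 0.0015, -0.0073]]
[[-0.0038, -0.0149, 0.0], [0.0001, 0.0022, -0.011]]
[[-0.0051, -0.0198, 0.0], [0.0001, 0.0029, -0.0146]]
[[-0.0064, -0.0248, 0.0], [0.0002, 0.0036, -0.0183]]
```

Call:
step_arm:
  increments:
    - [[-0.0012,-0.004,0],[0,0,-0.0037]]
    - [[-0.0025,-0.01,0],[0,0,-0.0073]]
    - [[-0.0038,-0.016,0],[0,0,-0.011]]
    - [[-0.0051,-0.022,0],[0,0.001,-0.0146]]
    - [[-0.0064,-0.028,0],[0,0.001,-0.0183]]

```text
time: 3.75
ee_pos: [0.6349, -0.1824, 0.0115]
eef_rot: [0.998, 0.064, -0.002, 0.0]
ft_force: [1.5, -2.6, -2.7]
width: 0.0076
```

```bash
python3 -c "
from h import *
go(-.3425,-.003,.0115,8.5)"
```

```text
s,l [-0.3707 -0.0105] az 7.31 F [ 1.5 -2.6 -2.7] width 0.0076
now [ 0.6349 -0.1824  0.0115] t 3.75 total [-0.0086, -0.0279, 0.0] [0.0003, 0.0033, -0.0208] rows 5
[[-0.0017, -0.0056, 0.0], [0.0001, 0.0007, -0.0042]]
[[-0.0034, -0.0112, 0.0], [0.0001, 0.0013, -0.0083]]
[[-0.0051, -0.0168, 0.0], [0.0002, 0.002, -0.0125]]
[[-0.0069, -0.0223, 0.0], [0.0002, 0.0027, -0.0166]]
[[-0.0086, -0.0279, 0.0], [0.0003, 0.0033, -0.0208]]
```

Call:
step_arm:
  increments:
    - [[-0.0017,-0.0056,0],[0,0,-0.0042]]
    - [[-0.0034,-0.0112,0],[0,0,-0.0083]]
    - [[-0.0051,-0.0168,0],[0,0.001,-0.0125]]
    - [[-0.0069,-0.0223,0],[0,0.001,-0.0166]]
    - [[-0.0086,-0.0279,0],[0,0.002,-0.0208]]

```text
time: 4.25
ee_pos: [0.6226, -0.1553, 0.0115]
eef_rot: [0.997, 0.074, -0.001, 0.0]
ft_force: [1.9, -2.6, -3.4]
width: 0.0079
```

```bash
python3 -c "
from h import *
go(-.3175,0,.0115,9.7)
from bench import r
c=r.camera('top');cv2.imwrite('pics/t3.png',cv2.resize(c['pixels'][110:260,165:345],(720,600),interpolation=cv2.INTER_CUBIC))
import pickle;pickle.dump(c,open('t3.pkl','wb'))"
```

```text
s,l [-0.342  -0.0028] az 8.53 F [ 1.9 -2.6 -3.4] width 0.0079
now [ 0.6226 -0.1553  0.0115] t 4.25 total [-0.0032, -0.0244, -0.0] [0.0002, 0.0014, -0.0205] rows 5
[[-0.0006, -0.0049, -0.0], [0.0, 0.0003, -0.0041]]
[[-0.0013, -0.0098, -0.0], [0.0001, 0.0006, -0.0082]]
[[-0.0019, -0.0146, -0.0], [0.0001, 0.0008, -0.0123]]
[[-0.0026, -0.0195, -0.0], [0.0001, 0.0011, -0.0164]]
[[-0.0032, -0.0244, -0.0], [0.0002, 0.0014, -0.0205]]
```

View pics/t3.png

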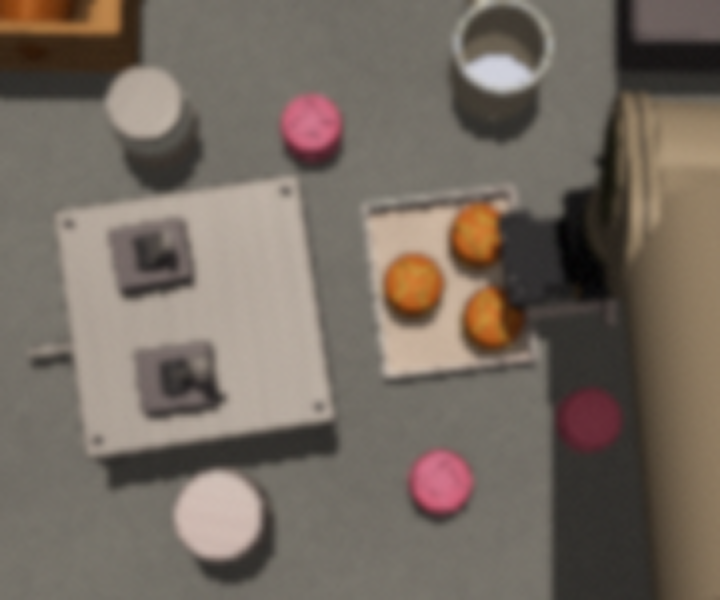

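```bash
python3 -c "
from h import *
import pickle
t=pickle.load(open('t3.pkl','rb'))
T=lambda u,v:(165+u/4-.4,110+v/4-.4)
tr=np.array([onz(t,*T(*p),.024) for p in[(361,204),(515,187),(537,360),(384,380)]])
c=tr.mean(0);x=(tr[0]+tr[3]-tr[1]-tr[2]);y=(tr[0]+tr[1]-tr[2]-tr[3]);print(c,wf(c),np.degrees(np.arctan2(x[1],x[0])),np.degrees(np.arctan2(y[1],y[0])))
import cv2
g=cv2.resize(t['pixels'][140:230,170:330],(800,450),interpolation=cv2.INTER_CUBIC);cv2.imwrite('pics/t3b.png',g)
"
```

```text
[ 0.60639169 -0.02549214  0.024     ] (np.float64(-0.2112499725969169), np.float64(-0.008248997199765155)) 98.05037526168506 7.977577179593673
```

View pics/t3b.png

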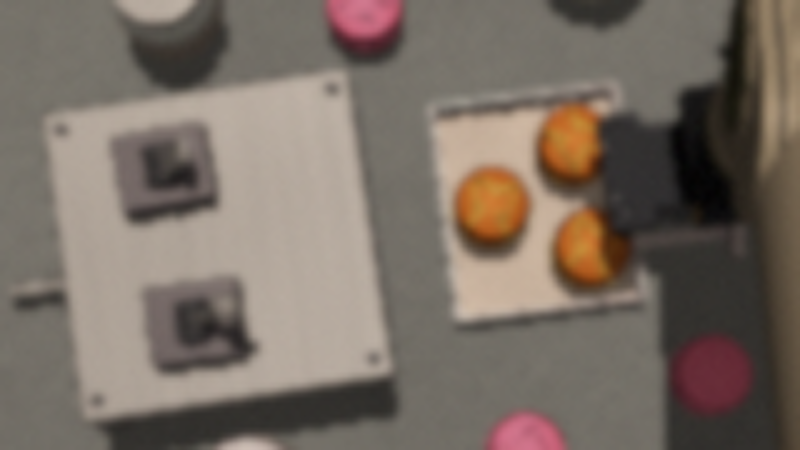

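Call:
step_arm:
  increments:
    - [[-0.0006,-0.005,0],[0,0,-0.006]]
    - [[-0.0013,-0.01,0],[0,0,-0.012]]
    - [[-0.002,-0.0148,0],[0,0.001,-0.018]]
    - [[-0.0026,-0.0195,0],[0,0.001,-0.024]]
    - [[-0.0032,-0.0244,0],[0,0.001,-0.03]]

```text
time: 4.8
ee_pos: [0.6154, -0.1301, 0.0115]
eef_rot: [0.996, 0.09, -0.0, -0.0]
ft_force: [1.7, -2.4, -2.6]
width: 0.0076
```

```bash
python3 -c "
from h import *
go(-.2925,0,.0115,10)
from bench import r
c=r.camera('top');cv2.imwrite('pics/t4.png',cv2.resize(c['pixels'][140:230,170:330],(800,450),interpolation=cv2.INTER_CUBIC))
import pickle;pickle.dump(c,open('t4.pkl','wb'))"
```

```text
s,l [-3.159e-01  1.000e-04] az 10.35 F [ 1.7 -2.4 -2.6] width 0.0076
now [ 0.6154 -0.1301  0.0115] t 4.8 total [0.0005, -0.0234, -0.0] [-0.0006, 0.0007, 0.0061] rows 4
[[0.0001, -0.0058, -0.0], [-0.0001, 0.0002, 0.0015]]
[[0.0002, -0.0117, -0.0], [-0.0003, 0.0003, 0.003]]
[[0.0004, -0.0175, -0.0], [-0.0004, 0.0005, 0.0046]]
[[0.0005, -0.0234, -0.0], [-0.0006, 0.0007, 0.0061]]
```

View pics/t4.png

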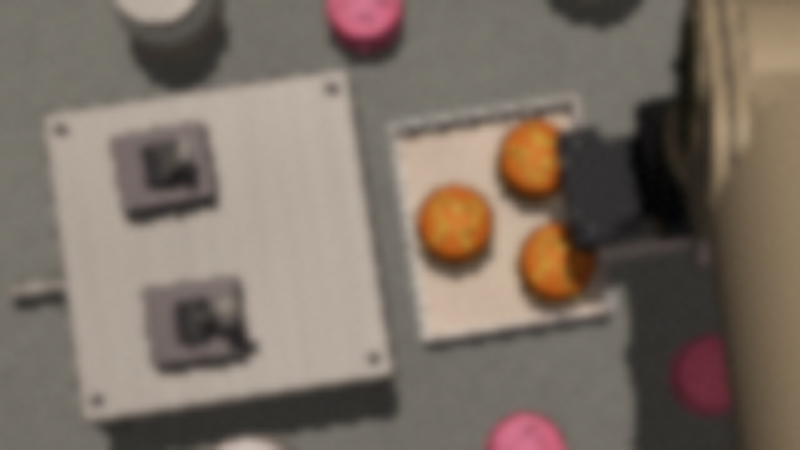

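```bash
cat >> h.py <<'E'
def traypose(c,pts,x0=170,y0=140,k=5):
    tr=np.array([onz(c,x0+u/k-.4,y0+v/k-.4,.024) for u,v in pts])
    m=tr.mean(0);x=(tr[0]+tr[3]-tr[1]-tr[2]);y=(tr[0]+tr[1]-tr[2]-tr[3]);print(m,np.round(wf(m),4),np.degrees(np.arctan2(x[1],x[0])),np.degrees(np.arctan2(y[1],y[0])),[np.linalg.norm(tr[i]-tr[i-1]).round(3) for i in range(4)])
E
python3 -c "
from h import *
import pickle
t=pickle.load(open('t4.pkl','rb'))
traypose(t,[(390,124),(579,98),(608,316),(422,343)])"
```

```text
[ 5.94332033e-01 -5.75971072e-04  2.40000000e-02] [-0.1847 -0.0005] 99.23195686130273 8.707329333842223 [np.float64(0.152), np.float64(0.131), np.float64(0.151), np.float64(0.127)]
```

Call:
step_arm:
  increments:
    - [[0,-0.005,0],[0,0,0]]
    - [[0,-0.011,0],[0,0,0]]
    - [[0.0005,-0.017,0],[0,0,0]]
    - [[0.0005,-0.023,0],[0,0,0]]
    - [[0.0005,-0.029,0],[0,0,0]]

```text
time: 5.35
ee_pos: [0.6103, -0.0996, 0.0115]
eef_rot: [0.996, 0.091, -0.001, -0.001]
ft_force: [0.4, -2.5, -3.1]
width: 0.0076
```

```bash
python3 -c "
from h import *
go(-.26,0,.0115,10)"
```

```text
s,l [-2.85e-01  1.00e-04] az 10.43 F [ 0.4 -2.5 -3.1] width 0.0076
now [ 0.6103 -0.0996  0.0115] t 5.35 total [0.0005, -0.025, -0.0] [-0.0014, 0.0009, 0.0076] rows 5
[[0.0001, -0.005, -0.0], [-0.0003, 0.0002, 0.0015]]
[[0.0002, -0.01, -0.0], [-0.0005, 0.0004, 0.003]]
[[0.0003, -0.015, -0.0], [-0.0008, 0.0005, 0.0045]]
[[0.0004, -0.02, -0.0], [-0.0011, 0.0007, 0.0061]]
[[0.0005, -0.025, -0.0], [-0.0014, 0.0009, 0.0076]]
```

Call:
step_arm:
  increments:
    - [[0,-0.006,0],[0,0,0.001]]
    - [[0,-0.012,0],[0,0,0.003]]
    - [[0.0005,-0.018,0],[0,0,0.005]]
    - [[0.0005,-0.024,0],[0,0,0.006]]
    - [[0.0005,-0.03,0],[0,0,0.007]]

```text
time: 5.85
ee_pos: [0.6053, -0.0695, 0.0115]
eef_rot: [0.996, 0.087, -0.001, -0.001]
ft_force: [0.8, -3.8, -3.2]
width: 0.008
```

```bash
python3 -c "
from h import *
go(-.22,0,.0115,10)
from bench import r
c=r.camera('top');cv2.imwrite('pics/t5.png',cv2.resize(c['pixels'][140:230,170:330],(800,450),interpolation=cv2.INTER_CUBIC))
c=r.camera('scene');cv2.imwrite('pics/s5.png',cv2.resize(c['pixels'][100:290,165:365],(800,600)[:2],interpolation=cv2.INTER_CUBIC))
"
```

```text
s,l [-2.544e-01  1.000e-04] az 10.03 F [ 0.8 -3.8 -3.2] width 0.008
now [ 0.6053 -0.0695  0.0115] t 5.85 total [0.0004, -0.0344, 0.0] [-0.0015, 0.001, 0.0006] rows 6
[[0.0001, -0.0057, 0.0], [-0.0002, 0.0002, 0.0001]]
[[0.0001, -0.0115, 0.0], [-0.0005, 0.0003, 0.0002]]
[[0.0002, -0.0172, 0.0], [-0.0007, 0.0005, 0.0003]]
[[0.0003, -0.023, 0.0], [-0.001, 0.0006, 0.0004]]
[[0.0003, -0.0287, 0.0], [-0.0012, 0.0008, 0.0005]]
```

View pics/t5.png

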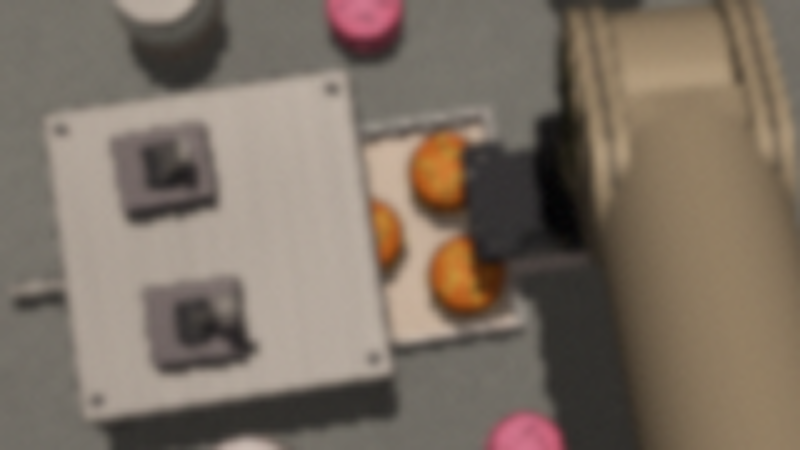

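View pics/s5.png

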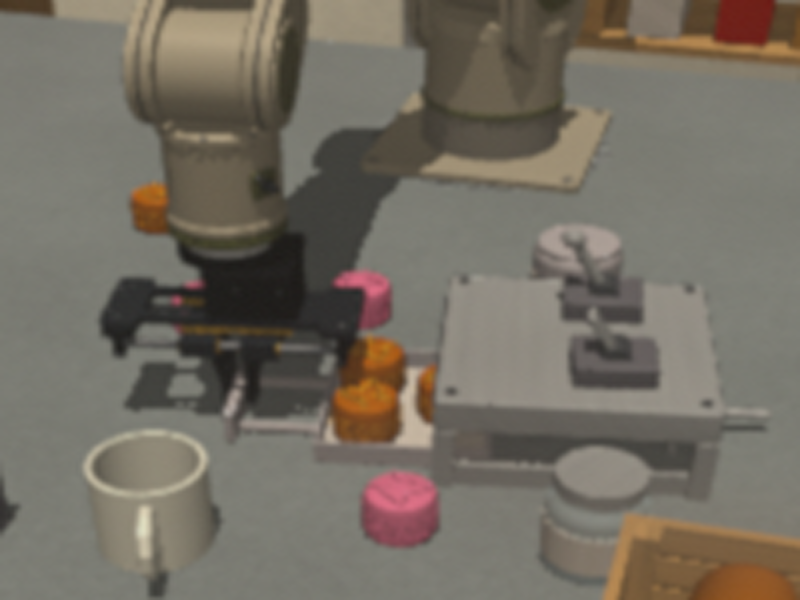

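Call:
step_arm:
  increments:
    - [[0,-0.006,0],[0,0,0]]
    - [[0,-0.013,0],[0,0,0]]
    - [[0.0003,-0.02,0],[0,0,0]]
    - [[0.0003,-0.027,0],[0,0,0]]
    - [[0.0003,-0.033,0],[0,0,0]]

```text
time: 6.45
ee_pos: [0.5994, -0.0345, 0.0115]
eef_rot: [0.996, 0.088, -0.001, -0.002]
ft_force: [0.9, -3.1, -3.9]
width: 0.0079
```

Call:
step_arm:
  increments:
    - [[0,-0.002,0],[0,0,0]]
    - [[0,-0.002,0],[0,0,0]]
  grip_force: 5

```text
time: 6.65
ee_pos: [0.5989, -0.0312, 0.0115]
eef_rot: [0.996, 0.089, -0.001, -0.002]
ft_force: [-0.6, 2.3, -3.3]
width: 0.0079
```

Call:
step_arm:
  increments:
    - [[0,0,0],[0,0,0]]
    - [[0,0,0],[0,0,0]]
    - [[0,0,0],[0,0,0]]
    - [[0,0,0],[0,0,0]]
  hand: -0.3

```text
time: 7.05
ee_pos: [0.5991, -0.0314, 0.0116]
eef_rot: [0.996, 0.089, -0.001, -0.002]
ft_force: [0.1, -0.6, -0.8]
width: 0.0322
```

```bash
python3 -c "
from h import *
go(-.22,0,.13,10,vmax=.04)"
```

```text
s,l [-2.159e-01 -1.000e-04] az 10.19 F [ 0.1 -0.6 -0.8] width 0.0322
now [ 0.5991 -0.0314  0.0116] t 7.05 total [-0.0002, 0.0037, -0.1184] [-0.0041, 0.0008, 0.0034] rows 3
[[-0.0001, 0.0012, -0.0395], [-0.0014, 0.0003, 0.0011]]
[[-0.0002, 0.0024, -0.0789], [-0.0027, 0.0006, 0.0022]]
[[-0.0002, 0.0037, -0.1184], [-0.0041, 0.0008, 0.0034]]
```

Call:
step_arm:
  increments:
    - [[0,0.0005,-0.03],[0,0,0]]
    - [[0,0.001,-0.07],[0,0,0]]
    - [[0,0.003,-0.11],[0,0,0]]
    - [[0,0.02,-0.14],[0,0,0]]
    - [[0,0.05,-0.15],[0,0,0]]
  hand: -0.3

```text
time: 7.55
ee_pos: [0.6101, -0.0793, 0.1659]
eef_rot: [0.996, 0.091, 0.002, -0.002]
ft_force: [1.2, -0.7, 0.2]
width: 0.0559
```

```bash
python3 -c "
from h import *
go(-.30,0,.13,99.5,35,vmax=.04,wmax=8)"
```

```text
s,l [-0.2649 -0.003 ] az 10.41 F [ 1.2 -0.7  0.2] width 0.0559
now [ 0.6101 -0.0793  0.1659] t 7.55 total [-0.0037, 0.0352, 0.0358] [0.4747, 0.4746, -1.5012] rows 12
[[-0.0003, 0.0029, 0.003], [0.0396, 0.0395, -0.1251]]
[[-0.0006, 0.0059, 0.006], [0.0791, 0.0791, -0.2502]]
[[-0.0009, 0.0088, 0.0089], [0.1187, 0.1186, -0.3753]]
[[-0.0012, 0.0117, 0.0119], [0.1582, 0.1582, -0.5004]]
[[-0.0016, 0.0147, 0.0149], [0.1978, 0.1977, -0.6255]]
```

Call:
step_arm:
  increments:
    - [[0,0.007,0],[0.038,0.038,-0.125]]
    - [[0,0.014,0],[0.076,0.076,-0.25]]
    - [[0,0.021,0],[0.114,0.114,-0.375]]
    - [[0,0.028,0],[0.152,0.152,-0.5]]
    - [[-0.002,0.035,0],[0.19,0.19,-0.625]]
  hand: -0.45

```text
time: 8.05
ee_pos: [0.6145, -0.1144, 0.1662]
eef_rot: [0.909, 0.393, 0.088, -0.103]
ft_force: [-0.0, -0.9, -0.3]
width: 0.063
```

```bash
python3 -c "
from h import *
go(-.30,0,.13,99.5,35,vmax=.04,wmax=8)"
```

```text
s,l [-0.3003 -0.0016] az 45.9 F [-0.  -0.9 -0.3] width 0.063
now [ 0.6145 -0.1144  0.1662] t 8.05 total [-0.0099, 0.0031, 0.0348] [0.2772, 0.2863, -0.8718] rows 7
[[-0.0014, 0.0004, 0.005], [0.0396, 0.0409, -0.1245]]
[[-0.0028, 0.0009, 0.0099], [0.0792, 0.0818, -0.2491]]
[[-0.0042, 0.0013, 0.0149], [0.1188, 0.1227, -0.3736]]
[[-0.0056, 0.0018, 0.0199], [0.1584, 0.1636, -0.4982]]
[[-0.007, 0.0022, 0.0248], [0.198, 0.2045, -0.6227]]
```

Call:
step_arm:
  increments:
    - [[0,0,0],[0.04,0.041,-0.125]]
    - [[0,0,0],[0.079,0.082,-0.25]]
    - [[0,0,0],[0.119,0.123,-0.375]]
    - [[0,0,0],[0.158,0.164,-0.5]]
    - [[0,0,0],[0.198,0.205,-0.623]]

```text
time: 8.55
ee_pos: [0.6144, -0.1152, 0.1664]
eef_rot: [0.716, 0.648, 0.169, -0.198]
ft_force: [-0.3, -0.8, 0.5]
width: 0.0633
```

```bash
python3 -c "
from h import *
go(-.30,0,.13,99.5,35,vmax=.04,wmax=8)"
```

```text
s,l [-0.301  -0.0014] az 83.13 F [-0.3 -0.8  0.5] width 0.0633
now [ 0.6144 -0.1152  0.1664] t 8.55 total [-0.0176, 0.0008, 0.0319] [0.079, 0.0799, -0.2443] rows 2
[[-0.0088, 0.0004, 0.0159], [0.0395, 0.04, -0.1221]]
[[-0.0176, 0.0008, 0.0319], [0.079, 0.0799, -0.2443]]
```

Call:
step_arm:
  increments:
    - [[-0.009,0,0.016],[0.04,0.04,-0.122]]
    - [[-0.018,0,0.032],[0.079,0.08,-0.244]]
    - [[-0.018,0,0.032],[0.079,0.08,-0.244]]

```text
time: 8.85
ee_pos: [0.6107, -0.1155, 0.1257]
eef_rot: [0.616, 0.727, 0.194, -0.232]
ft_force: [-0.7, -0.7, -0.3]
width: 0.063
```

```bash
python3 -c "
from h import *
go(-.26,0,.012,99.5,35,vmax=.03,wmax=8)"
```

```text
s,l [-0.3008  0.0024] az 99.32 F [-0.7 -0.7 -0.3] width 0.063
now [ 0.6107 -0.1155  0.1257] t 8.85 total [-0.0323, 0.0029, 0.1164] [-0.0038, -0.0042, -0.0025] rows 5
[[-0.0065, 0.0006, 0.0233], [-0.0008, -0.0008, -0.0005]]
[[-0.0129, 0.0012, 0.0465], [-0.0015, -0.0017, -0.001]]
[[-0.0194, 0.0017, 0.0698], [-0.0023, -0.0025, -0.0015]]
[[-0.0258, 0.0023, 0.0931], [-0.0031, -0.0033, -0.002]]
[[-0.0323, 0.0029, 0.1164], [-0.0038, -0.0042, -0.0025]]
```

Call:
step_arm:
  increments:
    - [[-0.0065,0.0006,0.0233],[0,0,0]]
    - [[-0.013,0.0012,0.0465],[0,0,0]]
    - [[-0.0194,0.0017,0.07],[0,0,0]]
    - [[-0.0258,0.0023,0.093],[0,0,0]]
    - [[-0.032,0.0026,0.115],[0,0,0]]

```text
time: 9.35
ee_pos: [0.6067, -0.0752, 0.0139]
eef_rot: [0.618, 0.726, 0.194, -0.231]
ft_force: [-0.4, 0.1, -0.0]
width: 0.0627
```

```bash
python3 -c "
from h import *
go(-.232,0,.012,99.5,35,vmax=.006,wmax=8)
from bench import r
c=r.camera('scene');cv2.imwrite('pics/s6.png',cv2.resize(c['pixels'][130:280,165:365],(800,600),interpolation=cv2.INTER_CUBIC))
c=r.camera('wrist');cv2.imwrite('pics/w6.png',c['pixels'])
"
```

```text
s,l [-0.2603 -0.0004] az 99.1 F [-0.4  0.1 -0. ] width 0.0627
now [ 0.6067 -0.0752  0.0139] t 9.35 total [0.0221, -0.0005, 0.0178] [-0.0017, -0.002, -0.0057] rows 5
[[0.0044, -0.0001, 0.0036], [-0.0003, -0.0004, -0.0011]]
[[0.0088, -0.0002, 0.0071], [-0.0007, -0.0008, -0.0023]]
[[0.0133, -0.0003, 0.0107], [-0.001, -0.0012, -0.0034]]
[[0.0177, -0.0004, 0.0143], [-0.0014, -0.0016, -0.0046]]
[[0.0221, -0.0005, 0.0178], [-0.0017, -0.002, -0.0057]]
```

View pics/s6.png

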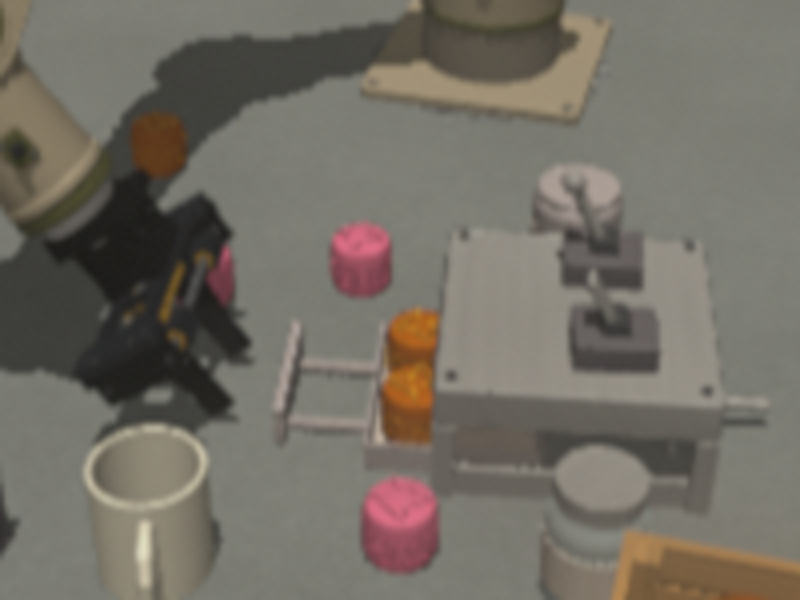

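View pics/w6.png

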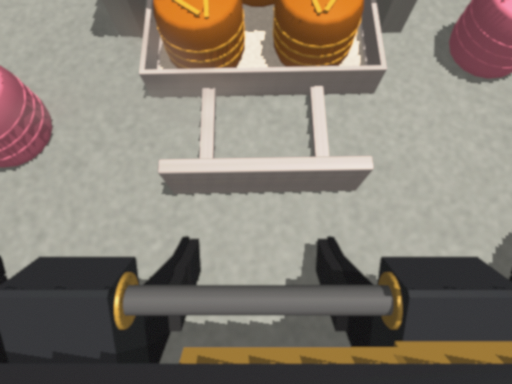

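Call:
step_arm:
  increments:
    - [[0.0045,0,0.0036],[0,0,-0.001]]
    - [[0.009,0,0.0072],[0,0,-0.002]]
    - [[0.0133,0,0.0107],[0,0,-0.003]]
    - [[0.0177,-0.0004,0.0143],[-0.001,-0.001,-0.0046]]
    - [[0.0221,-0.0005,0.0178],[-0.0017,-0.002,-0.0057]]

```text
time: 9.95
ee_pos: [0.5997, -0.0458, 0.0108]
eef_rot: [0.615, 0.728, 0.194, -0.232]
ft_force: [0.3, 0.6, -0.1]
width: 0.063
```

```bash
python3 -c "
from h import *
go(-.212,0,.012,99.5,35,vmax=.004,wmax=8)
from bench import r
import pickle
c=r.camera('wrist');cv2.imwrite('pics/w7.png',c['pixels'])
for l in(-.085,.085):
  for z in(0,.066):print(l,z,proj(c,wp(-.1,l,z)).round())
"
```

```text
s,l [-0.2301  0.0017] az 99.52 F [ 0.3  0.6 -0.1] width 0.063
now [ 0.5997 -0.0458  0.0108] t 9.95 total [0.0155, 0.0017, 0.0095] [-0.004, -0.0025, 0.0002] rows 5
[[0.0031, 0.0003, 0.0019], [-0.0008, -0.0005, 0.0]]
[[0.0062, 0.0007, 0.0038], [-0.0016, -0.001, 0.0001]]
[[0.0093, 0.001, 0.0057], [-0.0024, -0.0015, 0.0001]]
[[0.0124, 0.0014, 0.0076], [-0.0032, -0.002, 0.0002]]
[[0.0155, 0.0017, 0.0095], [-0.004, -0.0025, 0.0002]]
-0.085 0 [384.  68.]
-0.085 0.066 [432. -21.]
0.085 0 [140.  68.]
0.085 0.066 [ 95. -21.]
```

View pics/w7.png

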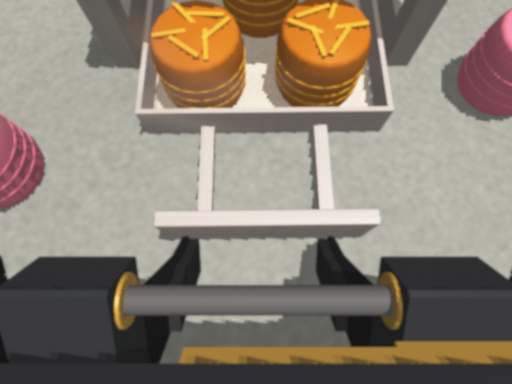

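Call:
step_arm:
  increments:
    - [[0.003,0.0004,0.002],[0,0,0]]
    - [[0.006,0.0007,0.004],[0,0,0]]
    - [[0.009,0.001,0.006],[0,0,0]]
    - [[0.0123,0.0014,0.0077],[-0.001,0,0]]
    - [[0.0155,0.0017,0.0095],[-0.002,-0.002,0]]

```text
time: 10.5
ee_pos: [0.598, -0.0272, 0.0115]
eef_rot: [0.616, 0.728, 0.193, -0.23]
ft_force: [1.3, -2.9, -2.0]
width: 0.0632
```

```bash
python3 -c "
from h import *
go(-.19,0,.012,99.5,35,vmax=.0055,wmax=8)
"
```

```text
s,l [-0.2115  0.0003] az 99.5 F [ 1.3 -2.9 -2. ] width 0.0632
now [ 0.598  -0.0272  0.0115] t 10.5 total [0.0179, 0.0004, 0.0119] [-0.0025, -0.0, 0.0] rows 4
[[0.0045, 0.0001, 0.003], [-0.0006, -0.0, 0.0]]
[[0.009, 0.0002, 0.006], [-0.0012, -0.0, 0.0]]
[[0.0135, 0.0003, 0.0089], [-0.0019, -0.0, 0.0]]
[[0.0179, 0.0004, 0.0119], [-0.0025, -0.0, 0.0]]
```

Call:
step_arm:
  increments:
    - [[0.0045,0,0.003],[0,0,0]]
    - [[0.009,0,0.006],[0,0,0]]
    - [[0.0135,0.0003,0.009],[-0.001,0,0]]
    - [[0.018,0.0004,0.012],[-0.002,0,0]]
    - [[0.0215,0.0004,0.0145],[-0.0025,0,0]]

```text
time: 11.0
ee_pos: [0.5939, -0.0008, 0.012]
eef_rot: [0.616, 0.728, 0.194, -0.23]
ft_force: [1.0, -3.2, -2.3]
width: 0.0632
```

```bash
python3 -c "
from h import *
go(-.172,0,.012,99.5,35,vmax=.0035,wmax=8)
from bench import r
c=r.camera('wrist');cv2.imwrite('pics/w8.png',c['pixels'])
"
```

```text
s,l [-0.1849  0.    ] az 99.52 F [ 1.  -3.2 -2.3] width 0.0632
now [ 0.5939 -0.0008  0.012 ] t 11.0 total [0.0106, 0.0, 0.0074] [-0.0002, -0.0002, 0.0003] rows 4
[[0.0026, 0.0, 0.0018], [-0.0, -0.0, 0.0001]]
[[0.0053, 0.0, 0.0037], [-0.0001, -0.0001, 0.0002]]
[[0.0079, 0.0, 0.0055], [-0.0001, -0.0001, 0.0003]]
[[0.0106, 0.0, 0.0074], [-0.0002, -0.0002, 0.0003]]
```

View pics/w8.png

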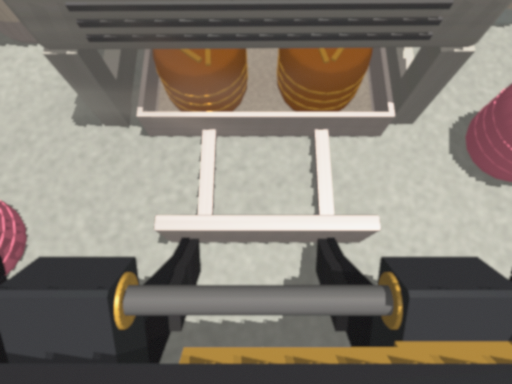

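Call:
step_arm:
  increments:
    - [[0.003,0,0.002],[0,0,0]]
    - [[0.006,0,0.004],[0,0,0]]
    - [[0.0085,0,0.006],[0,0,0]]
    - [[0.011,0,0.0075],[0,0,0]]

```text
time: 11.45
ee_pos: [0.5915, 0.0133, 0.0123]
eef_rot: [0.616, 0.728, 0.194, -0.23]
ft_force: [0.2, -4.0, -2.3]
width: 0.0631
```

Call:
step_arm:
  increments:
    - [[0.0016,0,0.0011],[0,0,0]]
    - [[0.0032,0,0.0022],[0,0,0]]
    - [[0.005,0,0.0035],[0,0,0]]
    - [[0.0065,0,0.0046],[0,0,0]]

```text
time: 11.85
ee_pos: [0.5902, 0.0213, 0.0122]
eef_rot: [0.616, 0.728, 0.194, -0.23]
ft_force: [1.0, -3.7, -1.2]
width: 0.0627
```

```bash
python3 -c "
from h import *
go(-.15,0,.012,99.5,35,vmax=.0025,wmax=8)
"
```

```text
s,l [-0.1625  0.    ] az 99.56 F [ 1.  -3.7 -1.2] width 0.0627
now [0.5902 0.0213 0.0122] t 11.85 total [0.0101, 0.0, 0.0074] [-0.0004, -0.0006, 0.0008] rows 5
[[0.002, 0.0, 0.0015], [-0.0001, -0.0001, 0.0002]]
[[0.004, 0.0, 0.0029], [-0.0002, -0.0002, 0.0003]]
[[0.006, 0.0, 0.0044], [-0.0002, -0.0004, 0.0005]]
[[0.0081, 0.0, 0.0059], [-0.0003, -0.0005, 0.0007]]
[[0.0101, 0.0, 0.0074], [-0.0004, -0.0006, 0.0008]]
```

Call:
step_arm:
  increments:
    - [[0.0018,0,0.0013],[0,0,0]]
    - [[0.0036,0,0.0026],[0,0,0]]
    - [[0.0049,0,0.0035],[0,0,0]]

```text
time: 12.15
ee_pos: [0.5891, 0.0274, 0.0122]
eef_rot: [0.616, 0.728, 0.194, -0.23]
ft_force: [0.4, -4.4, -2.2]
width: 0.0628
```

Call:
step_arm:
  increments:
    - [[0.0018,0,0.0013],[0,0,0]]
    - [[0.0036,0,0.0026],[0,0,0]]
    - [[0.0049,0,0.0035],[0,0,0]]

```text
time: 12.45
ee_pos: [0.5881, 0.0337, 0.0122]
eef_rot: [0.616, 0.728, 0.194, -0.23]
ft_force: [0.3, -2.8, -1.5]
width: 0.0633
```

Call:
step_arm:
  increments:
    - [[0.0016,0,0.0011],[0,0,0]]
    - [[0.0032,0,0.0023],[0,0,0]]
    - [[0.0041,0,0.0029],[0,0,0]]

```text
time: 12.75
ee_pos: [0.5872, 0.039, 0.0122]
eef_rot: [0.616, 0.728, 0.194, -0.23]
ft_force: [0.8, -3.0, -2.5]
width: 0.0628
```

Call:
step_arm:
  increments:
    - [[0.0016,0,0.0011],[0,0,0]]
    - [[0.0032,0,0.0023],[0,0,0]]
    - [[0.0041,0,0.0029],[0,0,0]]

```text
time: 13.05
ee_pos: [0.5863, 0.0443, 0.0122]
eef_rot: [0.615, 0.728, 0.194, -0.23]
ft_force: [1.0, -3.4, -1.7]
width: 0.0632
```

```bash
python3 -c "
from h import *
go(-.13,0,.012,99.5,35,vmax=.0025,wmax=8)
"
```

```text
s,l [-1.391e-01  1.000e-04] az 99.6 F [ 1.  -3.4 -1.7] width 0.0632
now [0.5863 0.0443 0.0122] t 13.05 total [0.0073, 0.0001, 0.0054] [-0.0009, -0.0011, 0.0014] rows 4
[[0.0018, 0.0, 0.0014], [-0.0002, -0.0003, 0.0004]]
[[0.0037, 0.0001, 0.0027], [-0.0004, -0.0005, 0.0007]]
[[0.0055, 0.0001, 0.0041], [-0.0007, -0.0008, 0.0011]]
[[0.0073, 0.0001, 0.0054], [-0.0009, -0.0011, 0.0014]]
```

Call:
step_arm:
  increments:
    - [[0.0016,0,0.0012],[0,0,0]]
    - [[0.0032,0,0.0024],[0,0,0]]

```text
time: 13.25
ee_pos: [0.5856, 0.0484, 0.0121]
eef_rot: [0.615, 0.728, 0.195, -0.23]
ft_force: [-0.8, -4.9, -1.7]
width: 0.0632
```

Call:
step_arm:
  increments:
    - [[0.0016,0,0.0012],[0,0,0]]
    - [[0.0032,0,0.0024],[0,0,0]]

```text
time: 13.45
ee_pos: [0.585, 0.0522, 0.0121]
eef_rot: [0.616, 0.728, 0.195, -0.23]
ft_force: [1.0, -5.0, -0.5]
width: 0.0631
```

```bash
python3 -c "
from h import *
go(-.13,0,.012,99.5,35,vmax=.0025,wmax=8)
from bench import r
c=r.camera('wrist');cv2.imwrite('pics/w9.png',c['pixels'])
"
```

```text
s,l [-0.1311 -0.    ] az 99.6 F [ 1.  -5.  -0.5] width 0.0631
now [0.585  0.0522 0.0121] t 13.45 total [0.0008, -0.0, 0.0006] [-0.0005, -0.0008, 0.0014] rows 1
[[0.0008, -0.0, 0.0006], [-0.0005, -0.0008, 0.0014]]
```

View pics/w9.png

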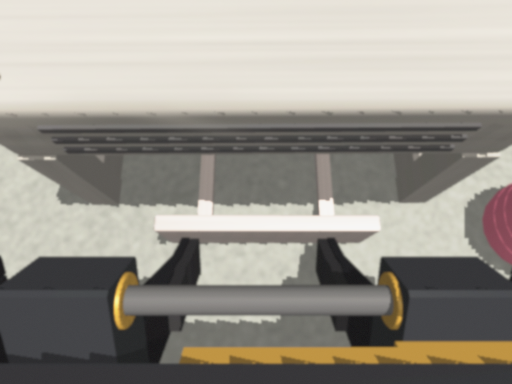

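Call:
step_arm:
  increments:
    - [[0.0012,0,0.0009],[0,0,0]]
    - [[0.0024,0,0.0018],[0,0,0]]

```text
time: 13.7
ee_pos: [0.5847, 0.0553, 0.012]
eef_rot: [0.616, 0.728, 0.195, -0.23]
ft_force: [1.1, -8.6, -0.1]
width: 0.0632
```

Call:
step_arm:
  increments:
    - [[0.0012,0,0.0009],[0,0,0]]
    - [[0.0024,0,0.0018],[0,0,0]]

```text
time: 13.9
ee_pos: [0.5851, 0.0561, 0.0119]
eef_rot: [0.616, 0.728, 0.194, -0.228]
ft_force: [0.7, -15.1, 3.8]
width: 0.0629
```

Call:
step_arm:
  increments:
    - [[0.0012,0,0.0009],[0,0,0]]
    - [[0.0014,0,0.001],[0,0,0]]
    - [[0.0014,0,0.001],[0,0,0]]

```text
time: 14.2
ee_pos: [0.5852, 0.0559, 0.0119]
eef_rot: [0.617, 0.728, 0.194, -0.227]
ft_force: [-0.7, -11.8, 2.7]
width: 0.0631
```

```bash
python3 -c "
from h import *
go(-.16,0,.012,99.5,35,vmax=.01,wmax=8)
from bench import r
c=r.camera('scene');cv2.imwrite('pics/s10.png',cv2.resize(c['pixels'][130:280,165:365],(800,600),interpolation=cv2.INTER_CUBIC))
"
```

```text
s,l [-0.1275 -0.0008] az 99.47 F [ -0.7 -11.8   2.7] width 0.0631
now [0.5852 0.0559 0.0119] t 14.2 total [-0.0266, -0.0007, -0.0186] [0.0026, 0.0045, -0.0004] rows 4
[[-0.0067, -0.0002, -0.0047], [0.0007, 0.0011, -0.0001]]
[[-0.0133, -0.0004, -0.0093], [0.0013, 0.0023, -0.0002]]
[[-0.02, -0.0006, -0.014], [0.002, 0.0034, -0.0003]]
[[-0.0266, -0.0007, -0.0186], [0.0026, 0.0045, -0.0004]]
```

View pics/s10.png

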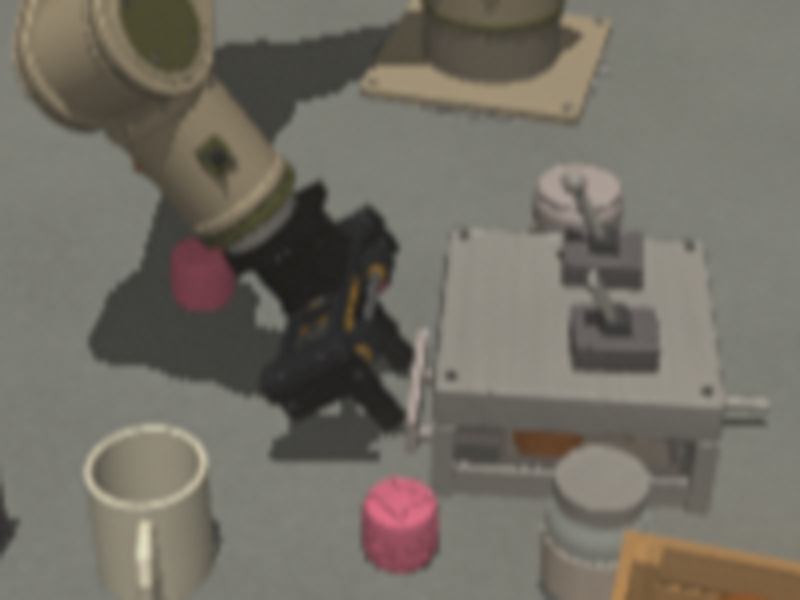

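Call:
step_arm:
  increments:
    - [[0.0012,0,0.0009],[0,0,0]]
    - [[0.0028,0,0.002],[0,0,0]]
    - [[0.0028,0,0.002],[0,0,0]]

```text
time: 14.55
ee_pos: [0.5854, 0.0563, 0.0118]
eef_rot: [0.618, 0.728, 0.193, -0.225]
ft_force: [-0.5, -15.3, 5.6]
width: 0.0626
```

The tray is on a hard stop: it takes about 15 N and no longer advances. Backing off.

Call:
step_arm:
  increments:
    - [[-0.004,0,-0.003],[0,0,0]]
    - [[-0.012,0,-0.009],[0,0,0]]
    - [[-0.024,0,-0.018],[0,0,0]]
    - [[-0.04,0,-0.03],[0,0,0]]
    - [[-0.04,0,-0.055],[0,0,0]]

```text
time: 15.05
ee_pos: [0.5945, -0.0097, 0.0324]
eef_rot: [0.619, 0.727, 0.192, -0.227]
ft_force: [0.9, -0.0, 0.0]
width: 0.0631
```

```bash
python3 -c "
from h import *
go(-.25,0.03,.24,99.5,0,vmax=.04,wmax=8)
from bench import r
c=r.camera('wrist');cv2.imwrite('pics/w11.png',c['pixels'])
for l in (-.055,.055):print(proj(c,wp(-.1195,l,.036)))
"
```

```text
s,l [-0.1938  0.0008] az 99.15 F [ 0.9 -0.   0. ] width 0.0631
now [ 0.5945 -0.0097  0.0324] t 15.05 total [0.0715, -0.0292, -0.2029] [0.0003, -0.6038, -0.0054] rows 6
[[0.0119, -0.0049, -0.0338], [0.0, -0.1006, -0.0009]]
[[0.0238, -0.0097, -0.0676], [0.0001, -0.2013, -0.0018]]
[[0.0357, -0.0146, -0.1015], [0.0001, -0.3019, -0.0027]]
[[0.0476, -0.0194, -0.1353], [0.0002, -0.4025, -0.0036]]
[[0.0595, -0.0243, -0.1691], [0.0002, -0.5032, -0.0045]]
[351.80119698 127.66250207]
[168.53122051 128.76752181]
```

View pics/w11.png

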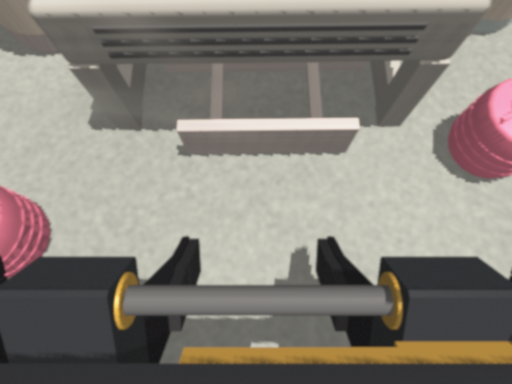

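```bash
python3 -c "
from h import *
from bench import r
c=r.camera('wrist')
a=c['pixels'][100:165,160:380];cv2.imwrite('pics/w11b.png',cv2.resize(a,(792,234),interpolation=cv2.INTER_CUBIC))
for p in [(178,130),(268,130),(358,130),(268,118),(268,131)]:print(p,np.round(wf(onz(c,*p,.036)),4))
print(proj(c,wp(-.1195,0,.036)),proj(c,wp(-.1255,0,.036)))
"
```

```text
(178, 130) [-0.1212  0.0476]
(268, 130) [-0.1216 -0.0076]
(358, 130) [-0.122  -0.0629]
(268, 118) [-0.1133 -0.0077]
(268, 131) [-0.1223 -0.0076]
[255.60741044 127.04755316] [255.67680599 135.83377519]
```

View pics/w11b.png

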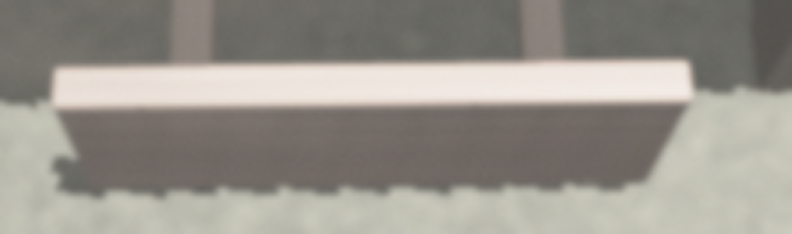

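```bash
python3 -c "
from h import *
from bench import r
import pickle
d=pickle.load(open('c0.pkl','rb'))
rows=[]
for n,(x,y,w,h) in (('top',(165,185,30,25)),('scene',(335,220,40,25))):
  a=d[n]['pixels'];b=r.camera(n)['pixels']
  rows.append(np.hstack([cv2.resize(q[y:y+h,x:x+w],(380,280),interpolation=cv2.INTER_CUBIC) for q in (a,b)]))
cv2.imwrite('pics/rod.png',np.vstack(rows))
"
```

```text
(no output)
```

View pics/rod.png

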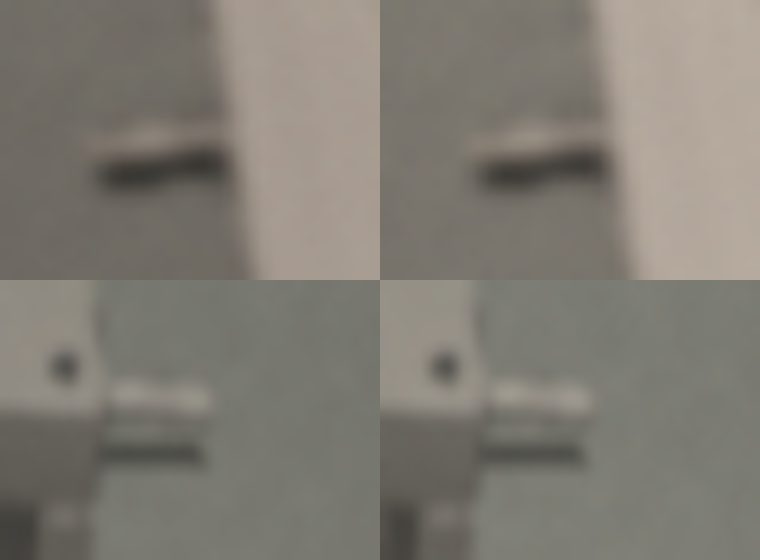

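Call:
step_arm:
  increments:
    - [[0.0,-0.002,-0.034],[0,-0.05,0]]
    - [[0.01,-0.005,-0.07],[0,-0.19,0]]
    - [[0.025,-0.01,-0.105],[0,-0.33,0]]
    - [[0.045,-0.015,-0.14],[0,-0.47,0]]
    - [[0.06,-0.02,-0.175],[0,-0.6,0]]
  hand: 1

```text
time: 15.75
ee_pos: [0.5836, -0.0591, 0.2148]
eef_rot: [0.647, 0.762, 0.001, 0.003]
ft_force: [1.4, 0.5, -0.8]
width: 0.031
```

```bash
python3 -c "
from h import *
go(-.22,0.05,.26,99.5,0,vmax=.04,wmax=8)
"
```

```text
s,l [-0.2406  0.0197] az 99.32 F [ 1.4  0.5 -0.8] width 0.031
now [ 0.5836 -0.0591  0.2148] t 15.75 total [0.0204, -0.0301, -0.0454] [0.0048, 0.0029, -0.0032] rows 2
[[0.0102, -0.015, -0.0227], [0.0024, 0.0014, -0.0016]]
[[0.0204, -0.0301, -0.0454], [0.0048, 0.0029, -0.0032]]
```

Call:
step_arm:
  increments:
    - [[0.01,-0.015,-0.023],[0.002,0,0]]
    - [[0.02,-0.03,-0.046],[0.004,0,0]]
    - [[0.02,-0.03,-0.046],[0.004,0,0]]
    - [[0.02,-0.03,-0.046],[0.004,0,0]]

```text
time: 16.15
ee_pos: [0.5504, -0.0439, 0.2601]
eef_rot: [0.647, 0.762, -0.001, 0.001]
ft_force: [0.1, -0.5, -1.2]
width: 0.0027
```

```bash
python3 -c "
from h import *
go(-.22,0.05,.26,99.5,0,vmax=.04,wmax=8)
from bench import r
import pickle
c=r.camera('wrist');cv2.imwrite('pics/w12.png',c['pixels']);d={'w':c}
for n in('top','scene'):d[n]=r.camera(n)
pickle.dump(d,open('c12.pkl','wb'))
t=d['top']['pixels'];s=d['scene']['pixels']
cv2.imwrite('pics/t12.png',cv2.resize(t[145:220,170:270],(800,600),interpolation=cv2.INTER_CUBIC))
cv2.imwrite('pics/s12.png',cv2.resize(s[165:240,265:365],(800,600),interpolation=cv2.INTER_CUBIC))
"
```

```text
s,l [-0.2202  0.05  ] az 99.37 F [ 0.1 -0.5 -1.2] width 0.0027
now [ 0.5504 -0.0439  0.2601] t 16.15 total [0.0002, 0.0, 0.0001] [0.0005, 0.0033, -0.0023] rows 1
[[0.0002, 0.0, 0.0001], [0.0005, 0.0033, -0.0023]]
```

View pics/w12.png

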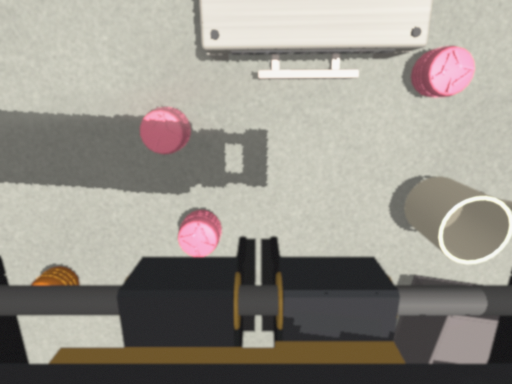

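View pics/t12.png

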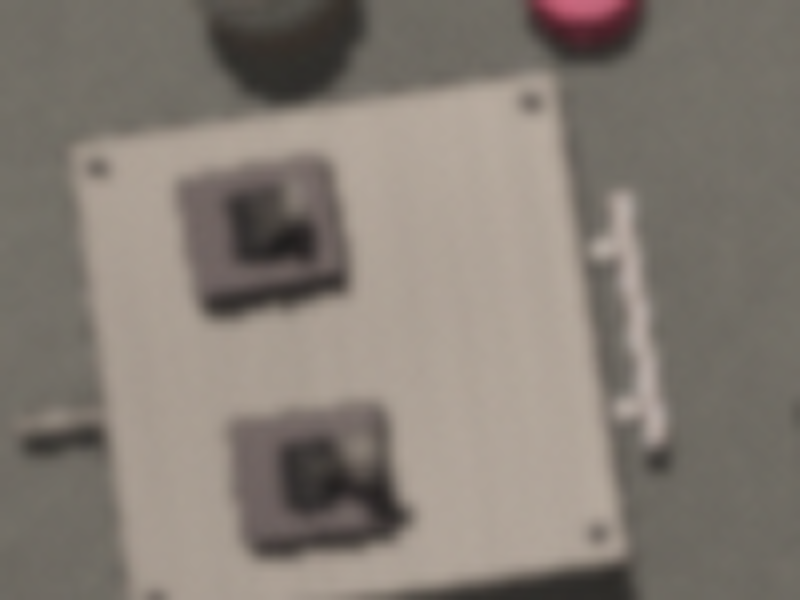

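View pics/s12.png

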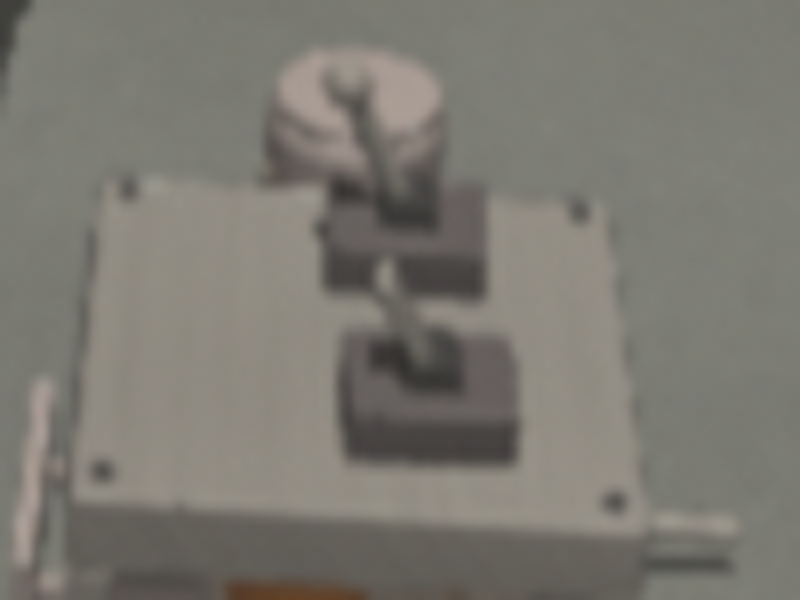

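```bash
python3 -c "
from h import *
import pickle
d=pickle.load(open('c12.pkl','rb'))
T=lambda u,v:(170+u/8-.45,145+v/8-.45)
S=lambda u,v:(265+u/8-.45,165+v/8-.45)
p,e=tri(d['top'],T(362,448),d['scene'],S(347,82));print('ball',p,e,wf(p))
p,e=tri(d['top'],T(292,200),d['scene'],S(383,265));print('light tip',p,e,wf(p))
b=np.array([onz(d['top'],*T(*q),.126) for q in[(230,418),(382,403),(400,532),(252,548)]]);m=b.mean(0);print('box',m,wf(m),[np.linalg.norm(b[i]-b[i-1]).round(3) for i in range(4)])
for q in [(634,190),(665,445)]:
  print('plate',np.round(wf(onz(d['top'],*T(*q),.036)),4))
c=d['w']
for q in [(257,79),(358,77)]:
  print('plate w',np.round(wf(onz(c,*q,.036)),4))
"
```

```text
ball [0.51676241 0.16706519 0.18193547] 0.0003460315351143767 (np.float64(-0.006541851566013322), np.float64(0.04838040175370381))
light tip [0.61176188 0.19714402 0.16984732] 0.001011226858466483 (np.float64(0.007449988014858597), np.float64(-0.05028058799792079))
box [0.51141162 0.19042121 0.126     ] (np.float64(0.01737707386994519), np.float64(0.049804143948895485)) [np.float64(0.052), np.float64(0.059), np.float64(0.051), np.float64(0.058)]
plate [-0.1222 -0.0605]
plate [-0.1195  0.0488]
plate w [-0.1222  0.0516]
plate w [-0.1205 -0.0593]
```

```bash
python3 -c "
from h import *
go(-.06,0.0484,.17,99.5,0,vmax=.037,wmax=8)
"
```

```text
s,l [-0.2208  0.0502] az 99.29 F [-0.3 -0.7 -0.1] width 0.0006
now [ 0.5503 -0.0445  0.259 ] t 16.3 total [0.1609, 0.0014, 0.0887] [-0.0014, 0.0017, -0.0036] rows 5
[[0.0322, 0.0003, 0.0177], [-0.0003, 0.0003, -0.0007]]
[[0.0644, 0.0005, 0.0355], [-0.0006, 0.0007, -0.0014]]
[[0.0966, 0.0008, 0.0532], [-0.0008, 0.001, -0.0022]]
[[0.1288, 0.0011, 0.0709], [-0.0011, 0.0014, -0.0029]]
[[0.1609, 0.0014, 0.0887], [-0.0014, 0.0017, -0.0036]]
```

Call:
step_arm:
  increments:
    - [[0.035,0,0.018],[0,0,0]]
    - [[0.075,0.0005,0.036],[0,0,0]]
    - [[0.11,0.001,0.055],[0,0,0]]
    - [[0.14,0.001,0.073],[0,0,-0.002]]
    - [[0.158,0.0014,0.0885],[-0.001,0.0017,-0.0036]]

```text
time: 16.8
ee_pos: [0.5249, 0.114, 0.1682]
eef_rot: [0.645, 0.764, -0.001, -0.001]
ft_force: [-0.5, 0.1, -0.1]
width: 0.0005
```

```bash
python3 -c "
from h import *
go(-.03,0.0484,.17,99.5,0,vmax=.01,wmax=8)
from bench import r
c=r.camera('scene');s=c['pixels']
cv2.imwrite('pics/s13.png',cv2.resize(s[140:240,245:365],(720,600),interpolation=cv2.INTER_CUBIC))
"
```

```text
s,l [-0.0603  0.0491] az 99.65 F [-0.5  0.1 -0.1] width 0.0005
now [0.5249 0.114  0.1682] t 16.8 total [0.0303, 0.0008, -0.0018] [-0.0026, -0.0014, 0.0027] rows 4
[[0.0076, 0.0002, -0.0005], [-0.0007, -0.0003, 0.0007]]
[[0.0151, 0.0004, -0.0009], [-0.0013, -0.0007, 0.0013]]
[[0.0227, 0.0006, -0.0014], [-0.002, -0.001, 0.002]]
[[0.0303, 0.0008, -0.0018], [-0.0026, -0.0014, 0.0027]]
```

View pics/s13.png

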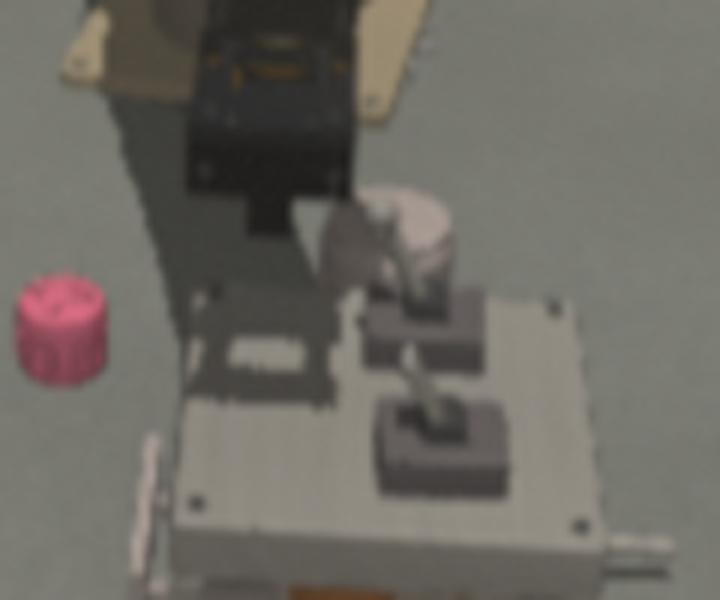

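The ball is at (383,212), and the closed fingertips at (270,235) are short of it at the same height. I'm pushing toward the warmer's +x in stages.

Call:
step_arm:
  increments:
    - [[0.01,0.0004,0],[0,0,0]]
    - [[0.02,0.0008,-0.001],[0,0,0.001]]
    - [[0.03,0.0008,-0.001],[-0.002,0,0.002]]
    - [[0.04,0.0008,-0.001],[-0.002,0,0.002]]
    - [[0.048,0.0008,-0.001],[-0.002,-0.001,0.002]]

```text
time: 17.35
ee_pos: [0.5167, 0.1626, 0.1679]
eef_rot: [0.646, 0.764, -0.001, -0.001]
ft_force: [-0.8, -4.2, 3.8]
width: 0.0004
```

```bash
python3 -c "
from h import *
go(.016,0.0484,.17,99.5,0,vmax=.01,wmax=8)
"
```

```text
s,l [-0.011   0.0492] az 99.57 F [-0.8 -4.2  3.8] width 0.0004
now [0.5167 0.1626 0.1679] t 17.35 total [0.027, 0.0008, -0.0021] [-0.0022, 0.0003, 0.0012] rows 3
[[0.009, 0.0003, -0.0007], [-0.0007, 0.0001, 0.0004]]
[[0.018, 0.0005, -0.0014], [-0.0014, 0.0002, 0.0008]]
[[0.027, 0.0008, -0.0021], [-0.0022, 0.0003, 0.0012]]
```

Contact at 4 N, as expected. Continuing past centre.

Call:
step_arm:
  increments:
    - [[0.008,0,0],[0,0,0]]
    - [[0.016,0.0005,0],[0,0,0]]
    - [[0.022,0.0005,0],[0,0,0]]
    - [[0.027,0.0008,0],[0,0,0]]
    - [[0.027,0.0008,0],[0,0,0]]

```text
time: 17.85
ee_pos: [0.5127, 0.1904, 0.1679]
eef_rot: [0.645, 0.764, -0.001, -0.001]
ft_force: [0.2, 0.3, -0.3]
width: 0.0007
```

```bash
python3 -c "
from h import *
go(-.06,0.0484,.17,99.5,0,vmax=.02,wmax=8)
from bench import r
c=r.camera('scene');s=c['pixels']
cv2.imwrite('pics/s14.png',cv2.resize(s[140:240,245:365],(720,600),interpolation=cv2.INTER_CUBIC))
"
```

```text
s,l [0.0171 0.0485] az 99.64 F [ 0.2  0.3 -0.3] width 0.0007
now [0.5127 0.1904 0.1679] t 17.85 total [-0.0771, -0.0001, -0.0021] [-0.0022, -0.0003, 0.0024] rows 4
[[-0.0193, -0.0, -0.0005], [-0.0005, -0.0001, 0.0006]]
[[-0.0386, -0.0, -0.0011], [-0.0011, -0.0002, 0.0012]]
[[-0.0578, -0.0001, -0.0016], [-0.0016, -0.0002, 0.0018]]
[[-0.0771, -0.0001, -0.0021], [-0.0022, -0.0003, 0.0024]]
```

View pics/s14.png

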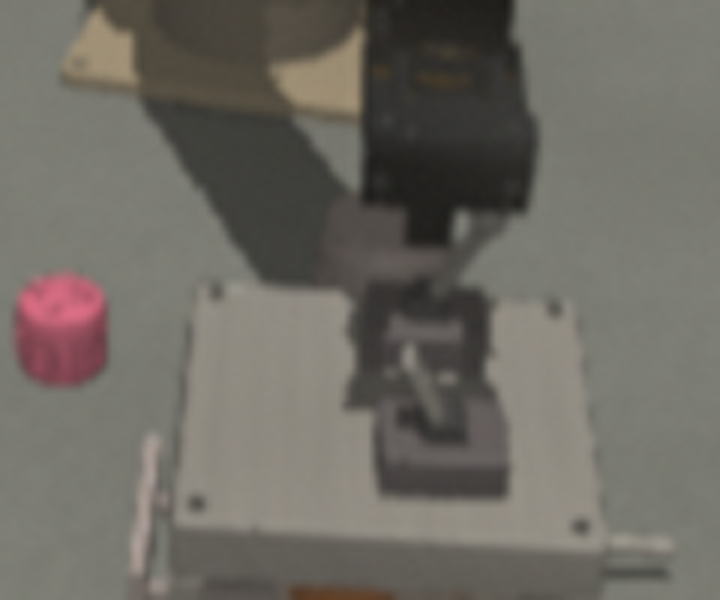

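The bat has snapped over; its ball now leans right at about (480,225), and the contact force is gone. Retreating the way I came.

Call:
step_arm:
  increments:
    - [[-0.025,0,0],[0,0,0]]
    - [[-0.06,0,0],[0,0,0]]
    - [[-0.1,0,-0.02],[0,0,0]]
    - [[-0.14,0,-0.05],[0,0,0]]
    - [[-0.18,0,-0.08],[0,0,0]]

```text
time: 18.4
ee_pos: [0.5428, 0.0103, 0.2487]
eef_rot: [0.646, 0.764, -0.001, -0.001]
ft_force: [2.4, 0.9, 0.6]
width: 0.0003
```

Call:
step_arm:
  increments:
    - [[-0.04,0,0],[0,0,0]]
    - [[-0.08,0,0],[0,0,0]]
    - [[-0.1,0,0],[0,0,0]]
    - [[-0.1,0,0],[0,0,0]]

```text
time: 18.8
ee_pos: [0.5593, -0.0929, 0.2482]
eef_rot: [0.648, 0.762, -0.002, -0.001]
ft_force: [-1.3, -0.1, 0.0]
width: 0.0004
```

```bash
python3 -c "
from h import *
from bench import r
import pickle
d={n:r.camera(n) for n in('top','scene')};pickle.dump(d,open('c15.pkl','wb'))
print(r.read_state()['ee_pos'],r.read_state()['ft_force'],r.read_state()['time'])
s=d['scene']['pixels']
cv2.imwrite('pics/s15.png',cv2.resize(s[150:300,165:365],(800,600),interpolation=cv2.INTER_CUBIC))
cv2.imwrite('pics/t15.png',cv2.resize(d['top']['pixels'][100:280,165:405],(800,600),interpolation=cv2.INTER_CUBIC))
"
```

```text
[ 0.55938557 -0.08836949  0.2485598 ] [-0.59498946  0.75204102 -0.35339867] 18.9
```

View pics/s15.png

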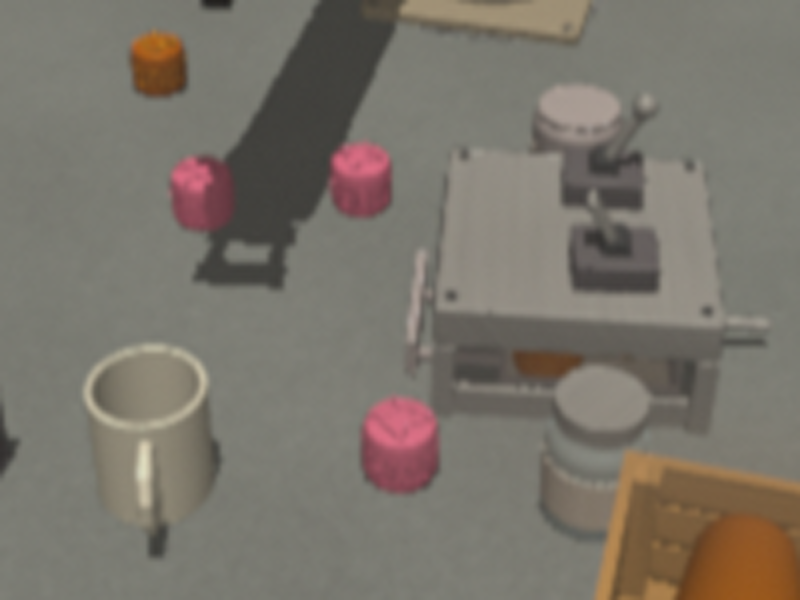

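View pics/t15.png

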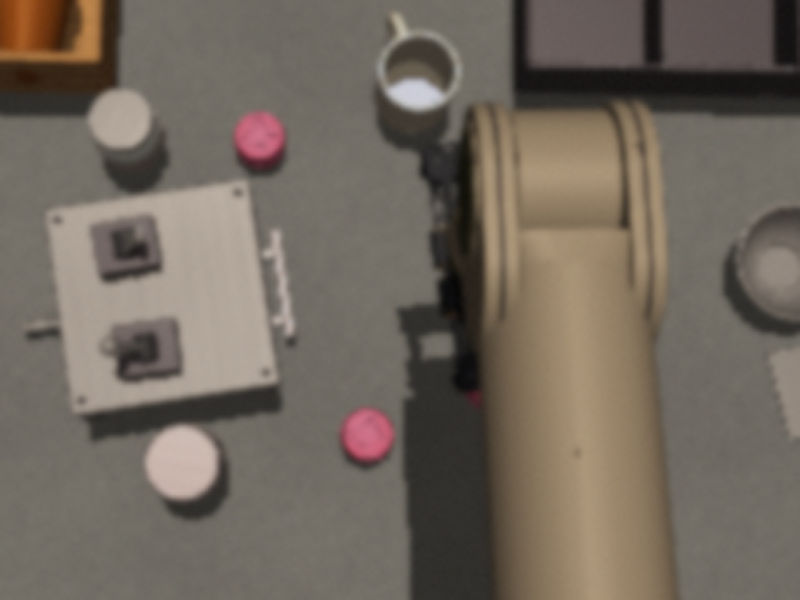

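```bash
python3 -c "
from h import *
import pickle
d=pickle.load(open('c15.pkl','rb'))
a=cv2.imread('pics/s10.png');b=cv2.resize(d['scene']['pixels'][130:280,165:365],(800,600),interpolation=cv2.INTER_CUBIC)
f=lambda q:cv2.cvtColor(q[325:400,409:450],cv2.COLOR_BGR2GRAY).astype(np.float32)
# compare plate strip and fixed roof strip
print(cv2.phaseCorrelate(f(a),f(b)))
g=lambda q:cv2.cvtColor(q[325:400,450:800],cv2.COLOR_BGR2GRAY).astype(np.float32);print(cv2.phaseCorrelate(g(a),g(b)))
h=np.hstack([cv2.resize(q[310:460,390:460],(370,600)) for q in(a,b)]);cv2.imwrite('pics/cmp.png',h)
d0=pickle.load(open('c0.pkl','rb'))
"
```

```text
((0.4188997984038494, 0.500108982540624), 0.7945849674366139)
((-0.00011479447366014028, 0.5059079615571562), 0.8463876249525282)
```

View pics/cmp.png

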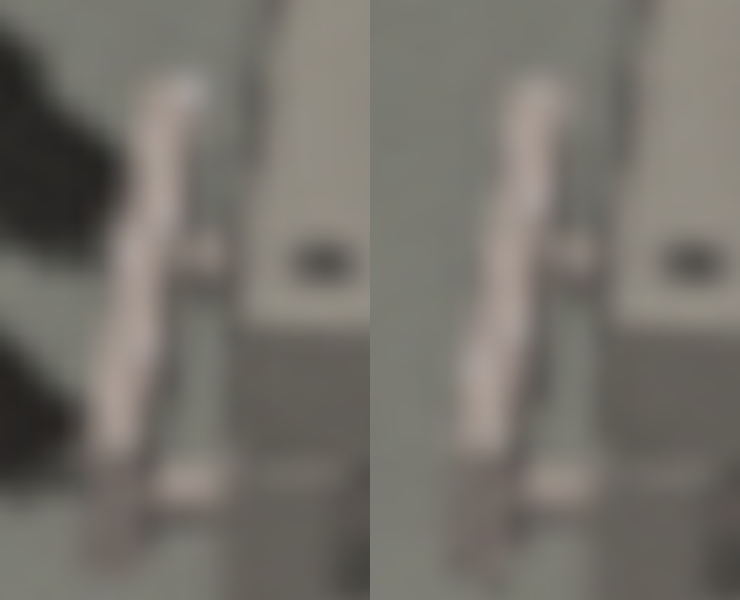

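```bash
python3 -c "
from bench import r
print(r.close_job())"
```

```text
the job is handed in; nothing more can be done
None
```

The tray is home against the hard stop, the heat switch has snapped on, and I handed the job in at about 19 s of the 51 s allowed.

**Tray:** I gripped the push plate to bring the tray into line, then slid it partway under the roof. I finished with the tool leaned back 35°, pushing the plate with both fingertips. Sliding took about 3–4 N, with a slight rise over the last 7 mm or so. It then stopped hard at about 15 N.

**Heat switch:** I pushed the ball-ended bat with closed fingers. It met about 4 N, then the force vanished as it snapped over.

**Last checks:**
- **Tray position:** pictures with the tray pressed and after release show no visible rebound. The plate face is 20–22 mm outside the mouth in the top and wrist views.
- **Switches and bystanders:** the last views show the heat bat leaning inward and the light bat still toward the mouth. The nearby jar, cup, tin and loose pastries look unmoved; I did not check the spatula, bowl and carton one by one.

**Not fully certain:**
- The stop came at the deep end of its given range, with the free face at about 74–75 mm against a 74 mm maximum. My reading is good to about 2 mm.
- The tray sits about 5 mm off the lane's centre, within the 10 mm of clearance on each side.
- I could not see the spring plate itself, so "fully back" rests on the force and position.
- Two pastries were last seen standing as they went under the roof. In the final view only part of one shows through the warmer's side.

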